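# Turn carved blocks over between rack and cover

## Robot

A 6-joint arm with a two-finger parallel gripper is mounted at the origin on the work surface. World frame = base frame: x ahead of the robot, y to its left, z up, the work surface at z = 0. Lengths are in mm, angles in rad, forces in N, time in s.
With the tool pointing down it reaches from about 400 to 925 mm from the base axis. Payload 12.5 kg.
Tool frame: the origin (TCP) lies midway between the tips of the shut fingers; the grasp point (between the pads) lies 19 mm behind it; z points along the fingers, y is the line along which they close (so a half turn about z gives the same grasp; the last joint's range is limited). The gripper opens to 95 mm and grips with 3 to 60 N. Pads are 20 mm wide; open, the fingers measure 119 mm over their backs; the gripper's body (75 mm by 180 mm) begins 59 mm behind the grasp point.
Start: joints at [-1.209, 0.491, 1.559, -0, 1.092, -0.106], TCP at [281.852, -557.859, 214.661] pointing down, gripper open.
Joint ranges: [-3.1, 3.1], [-0.84, 2.19], [0.05, 2.79], [-1.13, 4.28], [0.06, 2.93], [-2.69, 2.69]. Speed limits (rad/s): [2.22, 2.22, 2.79, 3.14, 3.14, 3.14].

## Interface

Orientations are given as [roll, pitch, yaw] about the fixed x, y, z axes, in that order (R = Rz(yaw) Ry(pitch) Rx(roll)).
In Python, from cell import state, read_camera, camera_info, env gives the robot as it stands.
- The arm moves only by the tool move_arm, never from a script. Its argument "commands" is a list of rows, each a list of 3 entries, a list of its own where there are three numbers: the shift along the world's x, y, z in cm, then the turn, a rotation vector about the world's x, y, z in degrees, then the opening, from 0 (shut) to 1 (fully open). A call has 1 to 10 rows; each row shifts and turns the commanded pose from where the row before left it; what a row does not reach is not made up. A row lasts 1/10 s, in which the tool goes at most 50 mm and 8.59 degrees, less where a joint would pass 70% of its speed; a pose out of reach is approached as far as the arm can. A call with a gripper value outside its range is refused whole. The fingers move at their own pace and stop on an object; the grip force is fixed at half the most. Time passes only in rows, so rows that do not move let the fingers close. It gives the time, the measured TCP pose, the force, the opening and the grip force at its end, in the units of the state.
- state(): the state, without advancing time (a new reading comes with each control period).
- read_camera(name): name is "side" or "top"; returns the picture (400x640x3 uint8, blue, green, red); there is no depth.
- camera_info(name): a dict with "K" (3x3 intrinsics, pixels), "k1" (the pictures are not rectified: a ray, as slopes to the right and down, at radius r is drawn at 1 + k1 r^2 times it, then the intrinsics apply), "cam_to_world" (4x4, takes a point from camera to world coordinates). Camera axes: x right, y down, z forward; pixel columns grow to the right and rows downward; lengths in mm; the calibration is good to about 2 mm. A picture is of the moment at which its call begins. camera_info takes no time and is no camera call.
- env.job_done(): hands the job in; it is judged then, once.
The state is a dict: "t": time; "joints": joint angles; "qvel": joint speeds; "tau": joint torques, N m; "eef_pos": TCP position; "tcp_rot": TCP orientation; "ft_force": force on the tool from outside, world axes, zero at the start; "moment": the same for the moment, N m; "opening": opening from 0.0 (shut) to 1.0 (fully open); "grip_force": force on a finger pad.
Only numpy, scipy, OpenCV 4.12 (cv2) and the standard library are available. Lean on these libraries where they do the work, as an engineer would, in place of code of your own. Each camera call takes 0.05 s, during which the arm holds its last target. There are 200 camera calls.

## Task

Turn the three carved blocks over in one go: lay the loose cover board on the pockets of the rack where it leans on the wooden stand, let go, then hold cover and rack together, turn them over and set them down in the sloping metal tray with the cover underneath, foot on the lip, and let go. Then lift the rack away by its fin and put it back on the stand, either face up, so that the blocks are left carved face down on the cover in the tray. Do not let any block fall on the bench, and leave the other things on the bench where they are.

Things in the scene. Friction and masses are not known exactly. Their poses are not given: they have to be found in the camera images.
- stand_slope (a point): fixed wooden stand: two rails (36 mm wide, centred 82 mm either side of the middle, open between) sloping 48 deg, with a ledge 200 mm wide at the foot. Point: on the slope plane, 72 mm up, under a resting rack. Own x down the slope (towards the robot's left), y along the ledge, z square out of the slope. Ledge face at x=58 mm, out to z=55 mm; rails end at x=-20 mm, so a finger can get behind a rack's top
- tray_slope (a point): fixed sheet-metal tray, same 48 deg slope: plate 220 mm wide, 25 mm side walls 214 mm apart inside, a lip at the foot. Point: on the plate's plane, 72 mm up; axes as the stand's: x down the slope, y along the lip, z square out. Lip face at x=58 mm, out to z=36 mm; the plate ends at x=-20 mm, so the upper 38 mm of what rests on it stands free. Legs 95 mm either side of the middle
- rack_mid (a point): loose plywood rack, 0.2 kg: block 116 (own x) by 180 (own y) by 34 mm (own z), with three pockets in its +z face (100 mm in x, 50 to 54 in y, 26 deep; walls 6 to 8, floor 8 mm). Point: centre of the block without its fin. Starts on the stand, pockets up, own x down the slope, foot on the ledge
- rack_fin (a point): centre of the rack's grip fin, on the back (-z side): a straight rib 14 mm thick (own y), 56 mm long (own x), standing 42 mm out from the floor; it lies at x=+10, z=-38 mm from rack_mid. Axes as the rack's
- cover_mid (a point): loose plain wooden cover board 116 mm (own x) by 180 mm (own y) by 8 mm (own z), the same outline as the rack; the point is its centre. It starts upright in the holder's slot with own x pointing down and own z level. About 0.1 kg
- holder: fixed dark wooden holder for the cover, 90 by 130 mm, 50 mm high, with a slot 12 mm wide along its own y, the slot's floor 15 mm up; origin under its centre. 81 mm of the cover stands out above it
- block0_mid (a point): carved wooden fan block 92 mm (own x) by 45 mm (own y) by 20 mm (own z, carved face at +z), one of three, starting one in each pocket of the rack with the carved face outward, 6 mm below the rack's rim; the point is its centre. About 45 g
- block1_mid (a point): carved wooden fan block 92 mm (own x) by 45 mm (own y) by 20 mm (own z, carved face at +z), one of three, starting one in each pocket of the rack with the carved face outward, 6 mm below the rack's rim; the point is its centre. About 45 g
- block2_mid (a point): carved wooden fan block 92 mm (own x) by 45 mm (own y) by 20 mm (own z, carved face at +z), one of three, starting one in each pocket of the rack with the carved face outward, 6 mm below the rack's rim; the point is its centre. About 45 g
- solvent: metal can, 72 mm across and 140 mm high, standing, a bystander to be left where it is; origin at its underside
- scraper: flat scraper 240 mm long, lying, a bystander to be left where it is; origin at its underside
- brush: brush 200 mm long, lying, a bystander to be left where it is; origin at its underside
- sander: cork sanding block 110 x 65 x 38 mm, a bystander to be left where it is; origin at its underside
- mug: white mug 84 mm across, 100 mm high, a bystander to be left where it is; origin at its underside
- moulding: white moulding offcut 160 x 45 x 27 mm, a bystander to be left where it is; origin at its underside
- wax: glass jar 90 mm across, 60 mm high, a bystander to be left where it is; origin at its underside
There are look-alikes about, which are no part of the job. Leave any yellow look-alike of the part that bears rack_mid alone.

How it is judged:
By the outcome, as a careful person would: the job done as asked, in the order asked, and still so for the second after the job is handed in, with the robot touching nothing.
It also fails if it takes over 72 s, if anything falls off the work surface, if the arm or the gripper's body presses on something with over 40 N, if the wrist force passes 120 N, or if a joint passes its speed limit or range.

## Working session

There is one attempt and no reset: what is moved stays moved. The work goes in short steps, Python scripts to look and compute and a tool call to move; the robot and the scene stay as the last step left them, time stands still between calls to the robot, and variables do not carry over. Pictures are saved under pics/ and viewed, at most 10 in all, crops included, and the job is handed in when it is done.

Besides the shell and the picture viewer there is one more tool, called after ">>>" by a JSON object that holds its "op" and its "data", one argument or row to a line. move_arm: Moves the arm, as the interface text tells. Its arguments: {"type":"object","properties":{"commands":{"type":"array"}},"required":["commands"]}

```bash
ls; mkdir -p pics
python3 - <<'E'
from cell import *
import cv2,numpy as np
for n in("top","side"):
    im=read_camera(n); cv2.imwrite(f"pics/{n}0.png",im); i=camera_info(n); print(n,i["K"],i["k1"],np.round(i["cam_to_world"],4).tolist())
s=state(); print(s)
E
```

```text
pics
top [[450.61019861   0.         320.8130684 ]
 [  0.         450.61019861 197.43947807]
 [  0.           0.           1.        ]] -0.0906924500324246 [[0.024, -0.9979, 0.0604, 468.7331], [-0.9997, -0.0234, 0.0105, -70.0599], [-0.0091, -0.0606, -0.9981, 1433.2442], [0.0, 0.0, 0.0, 1.0]]
side [[495.78056055   0.         320.28247844]
 [  0.         495.78056055 204.85889896]
 [  0.           0.           1.        ]] -0.07255898333845875 [[-0.9831, -0.1016, 0.1524, 299.1349], [-0.1828, 0.599, -0.7796, 1188.1533], [-0.0121, -0.7943, -0.6074, 1039.7425], [0.0, 0.0, 0.0, 1.0]]
{'t': 0.1, 'joints': array([-1.20863682e+00,  4.91511928e-01,  1.55937395e+00, -3.26897760e-05,
        1.09169278e+00, -1.05594498e-01]), 'qvel': array([ 0.00030531, -0.0016657 , -0.00115648, -0.00043092,  0.00190483,
       -0.00090705]), 'tau': array([ 4.09858039e-03, -6.13622904e+01, -2.58605701e+01,  6.94497675e-02,
        4.70415142e-02, -5.19007267e-05]), 'eef_pos': array([ 281.74448189, -557.66237518,  214.11733892]), 'tcp_rot': array([-3.14060908e+00, -7.50905240e-05,  4.67769051e-01]), 'ft_force': array([-0.31211583,  0.8065039 , -0.25822144]), 'moment': array([0.0149358 , 0.03514905, 0.01018859]), 'grip_force': 0.0, 'opening': 0.999047391488583}
```

View pics/top0.png

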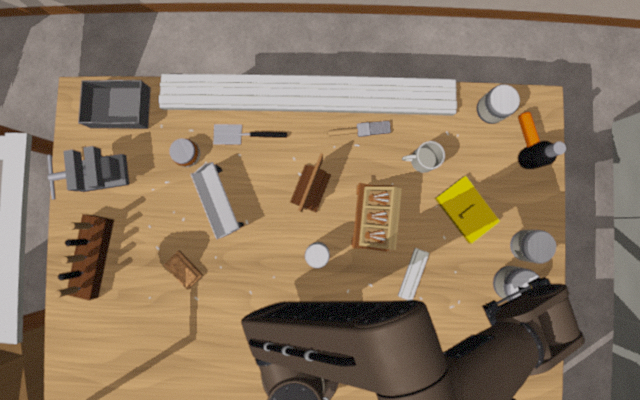

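View pics/side0.png

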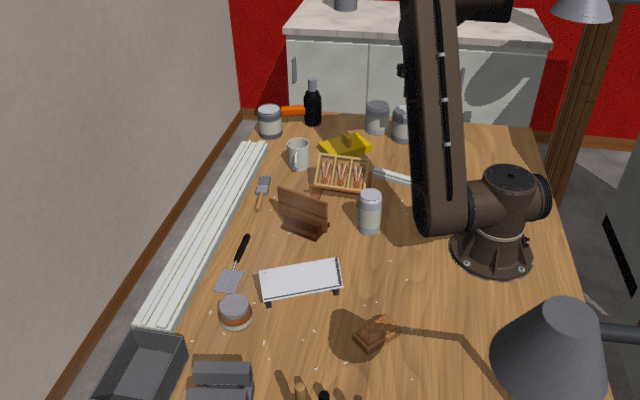

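```bash
cat > h.py <<'E'
import cv2,numpy as np
def tile(n,im,u0,v0,w=100,h=75,s=4):
    t=cv2.resize(im[v0:v0+h,u0:u0+w],None,fx=s,fy=s,interpolation=cv2.INTER_CUBIC)
    for k in range(0,w,10):
        cv2.line(t,(k*s,0),(k*s,6 if (u0+k)%50 else 14),(255,0,255),1)
        if k%20==0: cv2.putText(t,str(u0+k),(k*s,16),0,.33,(255,0,255),1)
    for k in range(0,h,10):
        cv2.line(t,(0,k*s),(6,k*s),(255,0,255),1); cv2.putText(t,str(v0+k),(8,k*s+4),0,.33,(255,0,255),1)
    return t
E
python3 - <<'E'
from h import *
T=cv2.imread("pics/top0.png");S=cv2.imread("pics/side0.png")
cv2.imwrite("pics/m1.png",np.vstack([np.hstack([tile(0,T,325,180),tile(0,S,290,143)]),np.hstack([tile(0,T,275,145),tile(0,S,260,175)])]))
cv2.imwrite("pics/m2.png",np.vstack([np.hstack([tile(0,T,170,160,100,85),tile(0,S,252,245,100,85)])]))
E
```

```text
(no output)
```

View pics/m1.png

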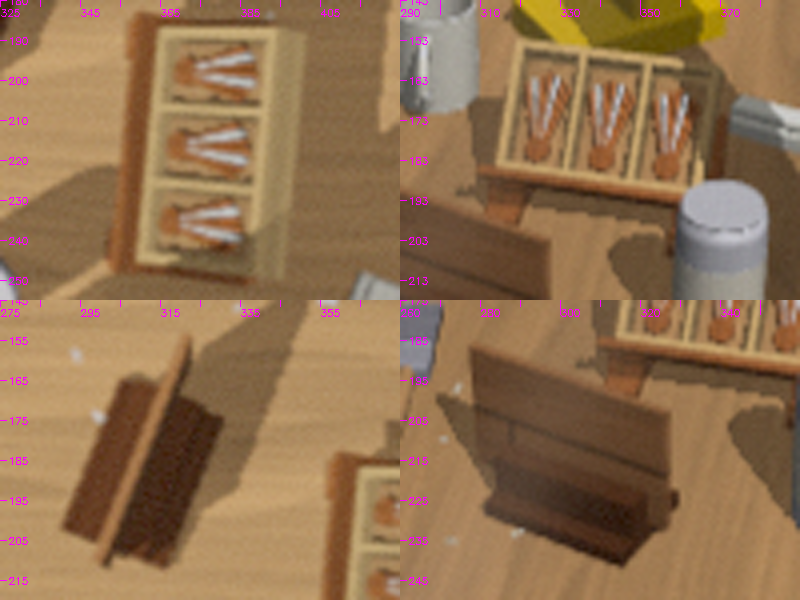

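View pics/m2.png

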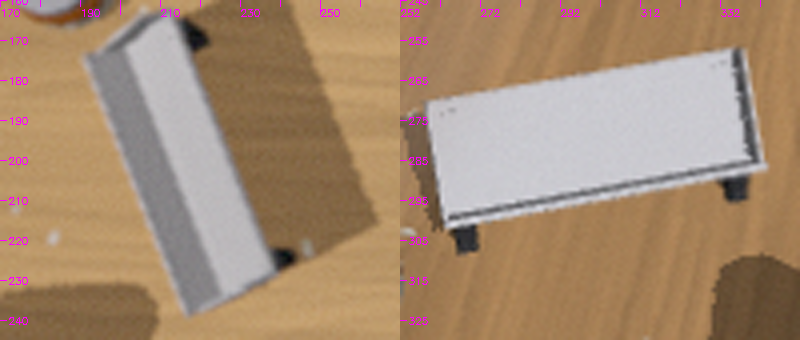

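Top view: the natural‑plywood rack holding the three blocks is at about (377,217), on the stand. The yellow one at (467,210) is the look‑alike and I'll leave it alone. The cover is in its holder at (312,183), with its top edge running (322,154)–(301,212). The tray is at (217,200), with lip tips at (190.5,174.5) and (217.5,239). Side view: rack rim (319,153)–(366,191), cover top (277.5,186)–(327.5,203), tray (259,270)–(343,286).

```bash
cat >> h.py <<'E'
from cell import camera_info
from scipy.optimize import least_squares
from scipy.spatial.transform import Rotation as Ro
CI={n:camera_info(n) for n in("top","side")}
def proj(n,P):
    i=CI[n];M=np.linalg.inv(i["cam_to_world"]);P=np.atleast_2d(P)
    c=P@M[:3,:3].T+M[:3,3];s=c[:,:2]/c[:,2:];s=s*(1+i["k1"]*(s**2).sum(1,keepdims=True))
    return s@i["K"][:2,:2].T+i["K"][:2,2]
def tri(ut,us):
    f=lambda p:np.r_[proj("top",p)[0]-ut,proj("side",p)[0]-us]
    r=least_squares(f,[450,-50,60]);return r.x,np.abs(r.fun).max()
A=np.radians(48)
def slopeR(yaw): # yaw=heading of downhill direction
    c,s=np.cos(yaw),np.sin(yaw);d=np.array([c,s,0])
    x=d*np.cos(A)-[0,0,np.sin(A)];z=d*np.sin(A)+[0,0,np.cos(A)];return np.c_[x,np.cross(z,x),z]
def fitslope(obs,yaw0,z0=None):
    # obs: list (cam,pixel,local)
    def f(v):
        R=slopeR(v[3]);return np.concatenate([proj(n,R@np.array(l)+v[:3])[0]-u for n,u,l in obs])
    r=least_squares(f,[450,-100,80,yaw0],loss="soft_l1",x_scale=[10,10,10,.1]);return r.x,f(r.x).reshape(-1,2)
E
python3 - <<'E'
from h import *
np.set_printoptions(precision=2,suppress=True)
rt=[("+-",(364.5,187),(314.2,184.2)),("++",(359.5,245.5),(365.7,191)),("--",(394.2,187),(319.2,153)),("-+",(389.5,247.3),(370.5,160.5))]
obs=[]
for k,a,b in rt:
    print(k,tri(a,b)); l=[58 if k[0]=="+" else -58,90 if k[1]=="+" else -90,34]
    obs+=[("top",a,l),("side",b,l)]
print("stand",fitslope(obs,1.6))
tt=[((58,-110,36),(190.5,174.5),(263.8,302)),((58,110,36),(217.5,239),(343.3,286.2)),((-20,-110,0),(214.5,165),(259,270)),((-20,110,0),(238.7,227.5),(337.5,257))]
obs=[]
for l,a,b in tt: print(l,tri(a,b));obs+=[("top",a,l),("side",b,l)]
print("tray",fitslope(obs,1.6))
a,_=tri((321.75,153.75),(277.5,186.2));b,_=tri((300.75,211.75),(327.5,203));print("cover",a,b,np.linalg.norm(a-b),_, np.arctan2(*(a-b)[1::-1]))
E
```

```text
+- (array([ 587.98, -188.77,   54.45]), np.float64(0.20480303186263882))
++ (array([ 408.37, -176.88,   55.54]), np.float64(0.04524316022883568))
-- (array([ 583.6 , -268.12,  133.03]), np.float64(0.37109155600501254))
-+ (array([ 406.46, -258.47,  126.69]), np.float64(0.6788139464709957))
stand (array([ 494.94, -248.26,   69.76,    1.51]), array([[ 0.16, -0.26],
       [ 0.09,  1.02],
       [ 0.49, -0.32],
       [-0.15,  1.11],
       [-0.21, -0.51],
       [ 0.21, -0.49],
       [-0.27,  1.47],
       [ 0.01, -1.81]]))
(58, -110, 36) (array([616.63, 353.66,  47.34]), np.float64(0.5713845266518831))
(58, 110, 36) (array([418.58, 260.79,  46.85]), np.float64(0.6484945041338506))
(-20, -110, 0) (array([647.34, 271.58,  79.35]), np.float64(1.7184724476281872))
(-20, 110, 0) (array([450.86, 188.21,  83.01]), np.float64(1.1124646323467857))
tray (array([544.06, 245.36,  66.64,   1.99]), array([[ 1.01, -0.91],
       [ 0.43, -1.08],
       [-0.  , -0.09],
       [ 1.22, -0.23],
       [-2.52, -2.71],
       [-0.09,  1.17],
       [ 0.18,  1.7 ],
       [-0.42,  0.45]]))
cover [677.83 -55.58 128.  ] [506.67   1.24 125.2 ] 180.36631150456617 0.6469422640322477 -0.32054376531612244
```

>>> {"op": "move_arm", "data": {
  "commands": [
    [[0,0,2],[0,0,0],1],
    [[0,2,4],[0,0,0],1],
    [[0,4,4],[0,0,0],1],
    [[2,4,3],[0,0,0],1],
    [[3,3,0],[0,0,0],1]
  ]
}}

```text
t: 0.6
eef_pos: [330.3, -434.6, 341.7]
tcp_rot: [3.136, -0.0, 0.466]
ft_force: [1.0, -0.1, -0.9]
opening: 0.998
grip_force: 0.0
```

```bash
cat > log.py <<'E'
from cell import state
import json
s=state(); open("log.jsonl","a").write(json.dumps([list(s["joints"]),list(s["eef_pos"]),list(s["tcp_rot"])])+"\n")
print(s["t"],s["joints"].round(3),s["eef_pos"].round(1),s["tcp_rot"].round(3))
E
python3 log.py
```

```text
0.6 [-1.042  0.267  1.568 -0.     1.3    0.063] [ 330.3 -434.6  341.7] [ 3.136 -0.     0.466]
```

Run:
```python
from h import *
np.set_printoptions(precision=2,suppress=True)
def fz(obs,yaw0):
    def f(v):
        R=slopeR(v[2]);return np.concatenate([proj(n,R@np.array(l)+[v[0],v[1],72])[0]-u for n,u,l in obs])
    r=least_squares(f,[450,-100,yaw0],loss="soft_l1",x_scale=[10,10,.1]);return r.x,f(r.x).reshape(-1,2)
rt=[("+-",(364.5,187),(314.2,184.2)),("++",(359.5,245.5),(365.7,191)),("--",(394.2,187),(319.2,153)),("-+",(389.5,247.3),(370.5,160.5))]
obs=[]
for k,a,b in rt:
    l=[58 if k[0]=="+" else -58,90 if k[1]=="+" else -90,34]
    obs+=[("top",a,l),("side",b,l)]
print("stand",fz(obs,1.6))
obs=[("top",(190.5,174.5),(58,-110,36)),("top",(217.5,239),(58,110,36)),("side",(263.8,302),(58,-110,36)),("side",(343.3,286.2),(58,110,36)),
("side",(259,270),(-20,-110,0)),("side",(337.5,257),(-20,110,0)),("top",(201.2,172.5),(58,-107,0)),("top",(214.5,165),(-20,-110,0)),("top",(238.7,227.5),(-20,110,0))]
print("tray",fz(obs,1.99))
```

```text
stand (array([ 494.87, -247.72,    1.51]), array([[ 0.04, -0.29],
       [ 0.08,  0.59],
       [ 0.38, -0.26],
       [-0.11,  0.67],
       [-0.28, -0.56],
       [ 0.2 , -0.96],
       [-0.33,  1.53],
       [ 0.05, -2.29]]))
tray (array([543.37, 246.34,   1.99]), array([[ 0.12, -0.8 ],
       [-0.63,  0.2 ],
       [ 0.5 , -2.07],
       [ 1.49, -1.39],
       [-0.12,  0.13],
       [-0.26, -0.75],
       [-0.26, -0.37],
       [-3.38, -2.7 ],
       [-0.4 ,  1.89]]))
```

>>> {"op": "move_arm", "data": {
  "commands": [
    [[2.2,3.4,0],[0,0,-5],1],
    [[2.2,3.4,0],[0,0,-5],1],
    [[2.2,3.4,0],[0,0,-5],1],
    [[2.2,3.4,0],[0,0,-5],1],
    [[2.2,3.4,0],[0,0,-5],1],
    [[2.2,3.4,-1],[0,0,-5],1],
    [[2.2,3.4,-1.5],[0,0,-5],1],
    [[2.2,3.4,-2],[0,0,-5],1],
    [[2.2,3.4,-2],[0,0,-5],1],
    [[2.2,3.4,-2],[0,0,0],1]
  ]
}}

```text
t: 1.6
eef_pos: [551.0, -93.8, 251.9]
tcp_rot: [3.141, 0.0, -0.321]
ft_force: [0.6, -0.8, 0.6]
opening: 1.002
grip_force: 0.0
```

>>> {"op": "move_arm", "data": {
  "commands": [
    [[2.2,3.4,-1.5],[0,0,0],1],
    [[1.6,3.2,-0.5],[0,0,0],1],
    [[0,0,0],[0,0,0],1]
  ]
}}

```text
t: 1.9
eef_pos: [589.2, -26.0, 231.3]
tcp_rot: [-3.141, 0.002, -0.314]
ft_force: [-0.2, 0.7, 0.5]
opening: 0.997
grip_force: 0.0
```

```bash
python3 log.py
python3 - <<'E'
from cell import *
from h import *
cv2.imwrite("pics/top1.png",read_camera("top"))
E
```

```text
1.9 [-1.560e-01  4.250e-01  1.626e+00  1.000e-03  1.093e+00  1.728e+00] [589.2 -26.  231.3] [-3.141e+00  2.000e-03 -3.140e-01]
```

>>> {"op": "move_arm", "data": {
  "commands": [
    [[0.2,0,-3],[0,0,0],1],
    [[0,0,-3],[0,0,0],1],
    [[0,0,-3],[0,0,0],1],
    [[0,0,-2],[0,0,0],1],
    [[0,0,-1.2],[0,0,0],1],
    [[0,0,0],[0,0,0],0],
    [[0,0,0],[0,0,0],0],
    [[0,0,0],[0,0,0],0],
    [[0,0,0],[0,0,0],0],
    [[0,0,0],[0,0,0],0]
  ]
}}

```text
t: 2.95
eef_pos: [590.7, -29.4, 111.6]
tcp_rot: [-3.142, -0.001, -0.318]
ft_force: [0.4, 0.3, -0.7]
opening: 0.638
grip_force: 0.0
```

```bash
python3 log.py
python3 - <<'E'
from h import *
def rot(q1,q23,q4,q5,q6): return Ro.from_euler("ZYZYZ",[0]*5) if 0 else Ro.from_euler("z",q1)*Ro.from_euler("y",q23)*Ro.from_euler("z",q4)*Ro.from_euler("y",q5)*Ro.from_euler("z",q6+np.pi/2)
for yaw,q1s in((1.51,(-.6,-.9)),(1.99,(-.1,.1,.3))):
  for sg in(1,-1):
    S=slopeR(yaw);z=S[:,0];y=sg*S[:,2];R=Ro.from_matrix(np.c_[np.cross(y,z),y,z])
    for q1 in q1s:
      for q23 in(1.7,2.1):
        e=((Ro.from_euler("z",q1)*Ro.from_euler("y",q23)).inv()*R).as_euler("ZYZ");e2=[e[0]+np.pi,-e[1],e[2]+np.pi]
        w=lambda a:(a+np.pi)%(2*np.pi)-np.pi
        print(yaw,sg,q1,q23,"q4 %.2f q5 %.2f q6 %.2f"%(w(e[0]),e[1],w(e[2]-np.pi/2)))
E
```

```text
2.95 [-0.161  0.563  1.749 -0.     0.828  1.727] [590.7 -29.4 111.6] [-3.142e+00 -1.000e-03 -3.180e-01]
1.51 1 -0.6 1.7 q4 0.63 q5 1.82 q6 -2.07
1.51 1 -0.6 2.1 q4 0.61 q5 1.49 q6 -2.30
1.51 1 -0.9 1.7 q4 0.51 q5 1.98 q6 -2.33
1.51 1 -0.9 2.1 q4 0.46 q5 1.63 q6 -2.53
1.51 -1 -0.6 1.7 q4 0.63 q5 1.82 q6 1.07
1.51 -1 -0.6 2.1 q4 0.61 q5 1.49 q6 0.84
1.51 -1 -0.9 1.7 q4 0.51 q5 1.98 q6 0.81
1.51 -1 -0.9 2.1 q4 0.46 q5 1.63 q6 0.62
1.99 1 -0.1 1.7 q4 0.64 q5 1.81 q6 -2.05
1.99 1 -0.1 2.1 q4 0.62 q5 1.48 q6 -2.29
1.99 1 0.1 1.7 q4 0.69 q5 1.68 q6 -1.90
1.99 1 0.1 2.1 q4 0.70 q5 1.38 q6 -2.15
1.99 1 0.3 1.7 q4 0.73 q5 1.55 q6 -1.75
1.99 1 0.3 2.1 q4 0.77 q5 1.26 q6 -2.02
1.99 -1 -0.1 1.7 q4 0.64 q5 1.81 q6 1.09
1.99 -1 -0.1 2.1 q4 0.62 q5 1.48 q6 0.85
1.99 -1 0.1 1.7 q4 0.69 q5 1.68 q6 1.25
1.99 -1 0.1 2.1 q4 0.70 q5 1.38 q6 0.99
1.99 -1 0.3 1.7 q4 0.73 q5 1.55 q6 1.40
1.99 -1 0.3 2.1 q4 0.77 q5 1.26 q6 1.12
```

>>> {"op": "move_arm", "data": {
  "commands": [
    [[0,0,0],[0,0,0],0],
    [[0,0,0],[0,0,0],0],
    [[0,0,0],[0,0,0],0],
    [[0,0,0],[0,0,0],0],
    [[0,0,0],[0,0,0],0],
    [[0,0,0],[0,0,0],0],
    [[0,0,0],[0,0,0],0],
    [[0,0,0],[0,0,0],0]
  ]
}}

```text
t: 3.75
eef_pos: [590.6, -28.7, 110.9]
tcp_rot: [-3.14, -0.0, -0.319]
ft_force: [1.5, 6.0, -0.2]
opening: 0.094
grip_force: 29.6
```

```bash
cat >> h.py <<'E'
from cell import state
np.set_printoptions(precision=2,suppress=True)
STAND=(np.array([494.9,-247.7,72.]),1.51); TRAY=(np.array([543.4,246.3,72.]),1.99)
def pose(F,local,kind):
    S=slopeR(F[1]);p=F[0]+S@np.array(local,float)
    if kind in(1,-1): z=S[:,0];y=kind*S[:,2]     # tool down the slope
    else: z=-S[:,2];y=(1 if kind=="f+" else -1)*S[:,1]  # tool into the slope, closing along y
    return p,Ro.from_matrix(np.c_[np.cross(y,z),y,z])
def go(p,R,name=""):
    s=state();R0=Ro.from_euler("xyz",s["tcp_rot"])
    d=(p-s["eef_pos"])/10;rv=np.degrees((R*R0.inv()).as_rotvec())
    print(name,"shift cm",d,"rotvec deg",rv,"| norms",np.linalg.norm(d),np.linalg.norm(rv),"target",p)
E
python3 - <<'E'
from h import *
go(*pose(STAND,(-64,0,120),-1),"above"); go(*pose(STAND,(-64,0,38),-1),"lay"); S=slopeR(1.51); print(S)
E
```

```text
above shift cm [ -9.29 -17.28   8.9 ] rotvec deg [41.29 -7.92 14.11] | norms 21.53987572880025 44.34145788538481 target [ 497.72 -201.43  199.86]
lay shift cm [ -9.66 -23.36   3.41] rotvec deg [41.29 -7.92 14.11] | norms 25.506785890526544 44.34145788538481 target [ 494.01 -262.26  144.99]
[[ 0.04 -1.    0.05]
 [ 0.67  0.06  0.74]
 [-0.74  0.    0.67]]
```

>>> {"op": "move_arm", "data": {
  "commands": [
    [[0,0,1],[0,0,0],0],
    [[0,0,2.5],[0,0,0],0],
    [[0,0,4],[0,0,0],0],
    [[0,0,4],[0,0,0],0],
    [[0,0,4],[0,0,0],0],
    [[0,0,4],[0,0,0],0],
    [[0,0,2.5],[0,0,0],0]
  ]
}}

```text
t: 4.45
eef_pos: [590.6, -29.5, 334.0]
tcp_rot: [-3.141, -0.003, -0.318]
ft_force: [-0.3, -0.7, -0.4]
opening: 0.079
grip_force: 30.0
```

>>> {"op": "move_arm", "data": {
  "commands": [
    [[-1.16,-2.5,0],[5.16,-0.99,1.76],0],
    [[-1.16,-2.5,0],[5.16,-0.99,1.76],0],
    [[-1.16,-2.5,0],[5.16,-0.99,1.76],0],
    [[-1.16,-2.5,0],[5.16,-0.99,1.76],0],
    [[-1.16,-2.5,0],[5.16,-0.99,1.76],0],
    [[-1.16,-2.5,0],[5.16,-0.99,1.76],0],
    [[-1.16,-2.5,0],[5.16,-0.99,1.76],0],
    [[-1.16,-2.5,0],[5.16,-0.99,1.76],0],
    [[0,0,-2],[0,0,0],0],
    [[0,0,-2],[0,0,0],0]
  ]
}}

```text
t: 5.45
eef_pos: [497.1, -230.9, 289.6]
tcp_rot: [-2.41, 0.0, -0.063]
ft_force: [-0.7, 0.3, -0.4]
opening: 0.085
grip_force: 30.0
```

```bash
python3 log.py
python3 - <<'E'
from h import *
go(*pose(STAND,(-64,0,80),-1),"above"); go(*pose(STAND,(-64,0,38),-1),"lay")
E
```

```text
5.45 [-0.807  0.503  1.521  0.515  1.652  0.725] [ 497.1 -230.9  289.6] [-2.41   0.    -0.063]
above shift cm [ -0.12  -0.02 -11.66] rotvec deg [ 0.08 -0.01  0.1 ] | norms 11.656037580641197 0.13074891516459064 target [ 495.91 -231.1   173.09]
lay shift cm [ -0.31  -3.14 -14.47] rotvec deg [ 0.08 -0.01  0.1 ] | norms 14.805693928311609 0.13074891516459064 target [ 494.01 -262.26  144.99]
```

>>> {"op": "move_arm", "data": {
  "commands": [
    [[0,0,-3.5],[0,0,0],0],
    [[0,0,-3.5],[0,0,0],0],
    [[0,0,-3],[0,0,0],0],
    [[0,-0.7,-1.6],[0,0,0],0],
    [[0,-0.9,-0.8],[0,0,0],0],
    [[0,0,0],[0,0,0],0],
    [[0,0,0],[0,0,0],0]
  ]
}}

```text
t: 6.15
eef_pos: [497.9, -246.0, 167.7]
tcp_rot: [-2.411, -0.002, -0.061]
ft_force: [0.1, 1.3, -0.9]
opening: 0.087
grip_force: 30.0
```

```bash
python3 log.py
python3 - <<'E'
from h import *
go(*pose(STAND,(-64,0,38),-1),"lay")
from cell import *
T=read_camera("top");S=read_camera("side");print(state()["eef_pos"])
cv2.imwrite("pics/m3.png",np.hstack([tile(0,T,325,160,100,100),tile(0,S,290,113,100,100)]))
E
```

```text
6.15 [-0.822  0.648  1.612  0.509  1.452  0.597] [ 497.9 -246.   167.7] [-2.411e+00 -2.000e-03 -6.100e-02]
lay shift cm [-0.39 -1.62 -2.28] rotvec deg [0.14 0.08 0.01] | norms 2.8215874546134976 0.1610171902612912 target [ 494.01 -262.26  144.99]
[ 497.86 -245.6   167.96]
```

View pics/m3.png

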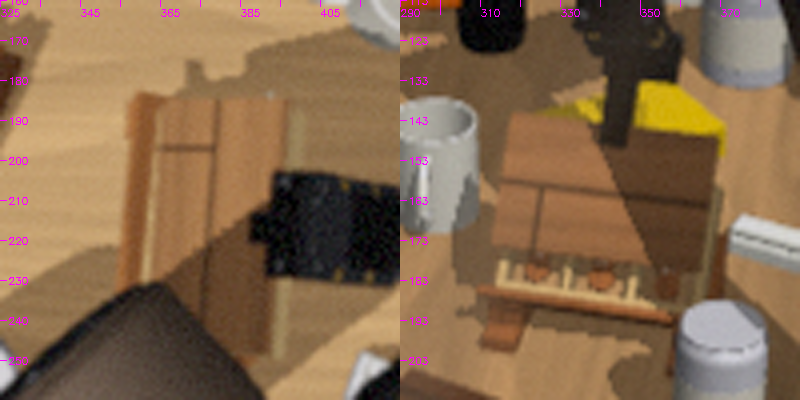

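Both views show the cover parallel to the rack, about 3–4 mm too far in +x. Its left edge in the side view is at (317,142)–(313,174), against the rack's (319,153)–(314,184). I'll shift it and lower it.

>>> {"op": "move_arm", "data": {
  "commands": [
    [[-0.4,-0.7,-0.7],[0,0,0],0],
    [[0,-0.5,-0.5],[0,0,0],0],
    [[0,-0.3,-0.3],[0,0,0],0],
    [[0,0,0],[0,0,0],0],
    [[0,0,0],[0,0,0],0]
  ]
}}

```text
t: 6.75
eef_pos: [493.6, -260.4, 151.8]
tcp_rot: [-2.41, -0.0, -0.061]
ft_force: [0.1, -0.6, -0.1]
opening: 0.079
grip_force: 30.0
```

>>> {"op": "move_arm", "data": {
  "commands": [
    [[0,-0.15,-0.15],[0,0,0],0],
    [[0,0,0],[0,0,0],0]
  ]
}}

```text
t: 6.95
eef_pos: [493.7, -261.7, 150.5]
tcp_rot: [-2.41, -0.0, -0.06]
ft_force: [0.7, 0.1, 0.7]
opening: 0.083
grip_force: 30.0
```

>>> {"op": "move_arm", "data": {
  "commands": [
    [[0,-0.15,-0.15],[0,0,0],0],
    [[0,0,0],[0,0,0],0]
  ]
}}

```text
t: 7.15
eef_pos: [493.7, -262.8, 149.5]
tcp_rot: [-2.408, -0.0, -0.061]
ft_force: [0.0, 3.5, 4.4]
opening: 0.083
grip_force: 30.2
```

>>> {"op": "move_arm", "data": {
  "commands": [
    [[0,-0.15,-0.15],[0,0,0],0],
    [[0,0,0],[0,0,0],0]
  ]
}}

```text
t: 7.35
eef_pos: [493.7, -263.7, 149.1]
tcp_rot: [-2.406, -0.001, -0.06]
ft_force: [-0.3, 5.0, 14.1]
opening: 0.083
grip_force: 30.3
```

>>> {"op": "move_arm", "data": {
  "commands": [
    [[0,0.1,0.1],[0,0,0],0],
    [[0,0,0],[0,0,0],0.6],
    [[0,0,0],[0,0,0],0.6],
    [[0,0,0],[0,0,0],0.6],
    [[0,0,0],[0,0,0],0.6],
    [[0,0,0],[0,0,0],0.6],
    [[0,0,0],[0,0,0],0.6],
    [[0,0,0],[0,0,0],0.6]
  ]
}}

```text
t: 8.15
eef_pos: [493.6, -263.9, 148.4]
tcp_rot: [-2.41, -0.0, -0.06]
ft_force: [-0.0, -0.3, 0.0]
opening: 0.585
grip_force: 0.0
```

```bash
python3 log.py
python3 - <<'E'
from h import *
from cell import *
T=read_camera("top");S=read_camera("side")
cv2.imwrite("pics/m4.png",np.hstack([tile(0,T,325,160,100,100),tile(0,S,290,113,100,100)]))
E
```

```text
8.15 [-0.846  0.683  1.6    0.497  1.441  0.57 ] [ 493.6 -263.9  148.4] [-2.41 -0.   -0.06]
```

View pics/m4.png

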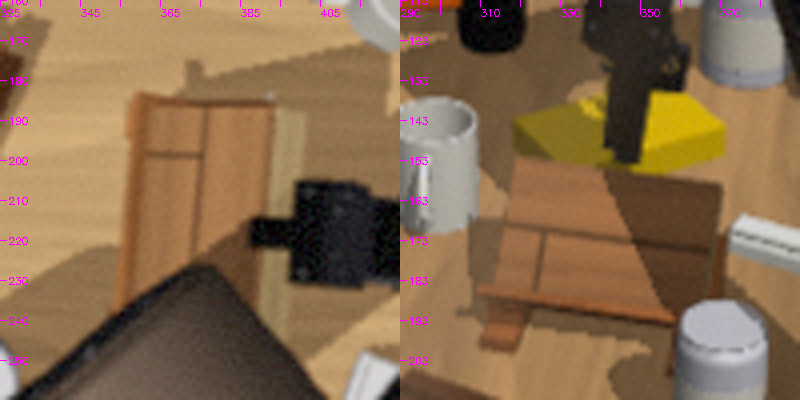

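The side view shows the cover flat on the rack with its foot on the ledge: corners (319,152), (370,159), (314,184). The top view agrees. Next I'll regrip cover and rack together at the top end.

Run:
```python
from h import *
go(*pose(STAND,(-70,0,22.5),-1),"pre"); go(*pose(STAND,(-26,0,22.5),-1),"grip")
```

```text
pre shift cm [-0.05 -1.39 -0.93] rotvec deg [ 0.09  0.02 -0.03] | norms 1.6702117523198283 0.09129727363772239 target [ 493.07 -277.76  139.08]
grip shift cm [ 0.13  1.55 -4.2 ] rotvec deg [ 0.09  0.02 -0.03] | norms 4.476394633270881 0.09129727363772239 target [ 494.86 -248.38  106.38]
```

>>> {"op": "move_arm", "data": {
  "commands": [
    [[0,-0.2,0.3],[0,0,0],0.85],
    [[0,-0.4,-0.3],[0,0,0],0.85],
    [[0,-0.6,-0.5],[0,0,0],0.85],
    [[0,-0.2,-0.4],[0,0,0],0.85],
    [[0,0,0],[0,0,0],0.85],
    [[0.05,0.7,-0.8],[0,0,0],0.85]
  ]
}}

```text
t: 8.85
eef_pos: [494.3, -271.4, 131.4]
tcp_rot: [-2.411, -0.001, -0.061]
ft_force: [-0.0, 0.5, 0.5]
opening: 0.849
grip_force: 0.0
```

>>> {"op": "move_arm", "data": {
  "commands": [
    [[0.05,0.8,-0.9],[0,0,0],0.85],
    [[0.05,0.8,-0.9],[0,0,0],0.85],
    [[0,0.6,-0.65],[0,0,0],0.85],
    [[0,0,0],[0,0,0],0.85]
  ]
}}

```text
t: 9.25
eef_pos: [494.9, -247.5, 106.0]
tcp_rot: [-2.409, 0.001, -0.059]
ft_force: [-0.5, -0.5, 0.5]
opening: 0.853
grip_force: 0.0
```

```bash
python3 log.py
python3 - <<'E'
from h import *
go(*pose(STAND,(-26,0,22.5),-1),"grip")
E
```

```text
9.25 [-0.827  0.728  1.65   0.515  1.354  0.536] [ 494.9 -247.5  106. ] [-2.409e+00  1.000e-03 -5.900e-02]
grip shift cm [-0.   -0.09  0.04] rotvec deg [ 0.   -0.06 -0.08] | norms 0.09567402500732339 0.10218568993732144 target [ 494.86 -248.38  106.38]
```

>>> {"op": "move_arm", "data": {
  "commands": [
    [[0,0,0],[0,0,0],0],
    [[0,0,0],[0,0,0],0],
    [[0,0,0],[0,0,0],0],
    [[0,0,0],[0,0,0],0],
    [[0,0,0],[0,0,0],0],
    [[0,0,0],[0,0,0],0],
    [[0,0,0],[0,0,0],0],
    [[0,0,0],[0,0,0],0]
  ]
}}

```text
t: 10.05
eef_pos: [495.2, -247.9, 107.9]
tcp_rot: [-2.407, -0.0, -0.061]
ft_force: [0.1, 3.8, 7.1]
opening: 0.44
grip_force: 30.0
```

>>> {"op": "move_arm", "data": {
  "commands": [
    [[0,0,0.5],[0,0,0],0],
    [[0,0,1.5],[0,0,0],0],
    [[0,0,2.5],[0,0,0],0],
    [[0,0,3],[0,0,0],0],
    [[0,0,3],[0,0,0],0],
    [[0,0,3],[0,0,0],0],
    [[0,0,3],[0,0,0],0],
    [[0,0,3],[0,0,0],0],
    [[0,0,3],[0,0,0],0],
    [[0,0,1.5],[0,0,0],0]
  ]
}}

```text
t: 11.05
eef_pos: [495.0, -249.1, 349.9]
tcp_rot: [-2.413, -0.003, -0.06]
ft_force: [0.2, 0.9, -3.8]
opening: 0.44
grip_force: 29.9
```

```bash
python3 log.py
python3 - <<'E'
from h import *
p,R=pose(TRAY,(-34,0,120),-1); p[2]=345; go(p,R,"over tray, unflipped"); go(*pose(TRAY,(-34,0,60),1),"pre"); print(slopeR(TRAY[1]))
from cell import *
T=read_camera("top");S=read_camera("side")
cv2.imwrite("pics/m5.png",np.hstack([T[100:300,200:500],S[50:250,240:480]]))
# kinematic fit
import json
L=[json.loads(l) for l in open("log.jsonl")]
def fk(q,v):
    a1,off,d1,l2,a3,d4,d6=v;Z=lambda a:Ro.from_euler("z",a);Y=lambda a:Ro.from_euler("y",a)
    A1=Z(q[0]);A2=A1*Y(q[1]);A3=A2*Y(q[2]);R=A3*Z(q[3])*Y(q[4])*Z(q[5]+np.pi/2)
    return A1.apply([a1,off,d1])+A2.apply([0,0,l2])+A3.apply([a3,0,d4])+R.apply([0,0,d6]),R
r=least_squares(lambda v:np.concatenate([fk(q,v)[0]-p for q,p,_ in L]),[0,60,400,450,0,450,250])
print(r.x,np.abs(r.fun).max())
E
```

```text
11.05 [-0.829  0.47   1.413  0.513  1.782  0.774] [ 495.  -249.1  349.9] [-2.413 -0.003 -0.06 ]
over tray, unflipped shift cm [ 2.13 55.6  -0.49] rotvec deg [ 0.23  0.21 27.48] | norms 55.645779608247665 27.480795480863975 target [516.36 306.98 345.  ]
pre shift cm [  3.95  51.53 -21.25] rotvec deg [ -19.16  106.59 -117.41] | norms 55.877726920681226 159.73290379904344 target [534.51 266.25 137.41]
[[-0.27 -0.91 -0.3 ]
 [ 0.61 -0.41  0.68]
 [-0.74  0.    0.67]]
[  0.    65.9  196.7  586.8   43.1  411.   271.87] 3.701927653310122e-10
```

```bash
cat >> h.py <<'E'
V=[0,65.9,196.7,586.8,43.1,411.,271.87]
LO=np.array([-3.1,-.84,.05,-1.13,.06,-2.69]);HI=np.array([3.1,2.19,2.79,4.28,2.93,2.69])
def fk(q,v=V):
    a1,off,d1,l2,a3,d4,d6=v;Z=lambda a:Ro.from_euler("z",a);Y=lambda a:Ro.from_euler("y",a)
    A1=Z(q[0]);A2=A1*Y(q[1]);A3=A2*Y(q[2]);R=A3*Z(q[3])*Y(q[4])*Z(q[5]+np.pi/2)
    return A1.apply([a1,off,d1])+A2.apply([0,0,l2])+A3.apply([a3,0,d4])+R.apply([0,0,d6]),R
def ik(p,R,q0):
    def f(q):
        pp,RR=fk(q);return np.r_[(pp-p)/100,(RR*R.inv()).as_rotvec()]
    r=least_squares(f,np.clip(q0,LO+.001,HI-.001),bounds=(LO,HI));return r.x,np.abs(r.fun).max()
E
python3 - <<'E'
from h import *
q0=state()["joints"]
def path(name,q,wps):
    for p,R in wps:
        q,e=ik(p,R,q);print(name,q,"err %.4f"%e)
    return q
p,R=pose(TRAY,(-34,0,120),-1); p[2]=345
q=path("over",q0,[(p,R)])
z=slopeR(TRAY[1])[:,0]
q=path("flip",q,[(p,Ro.from_rotvec(-z*np.radians(a))*R) for a in(45,90,135,180)])
q=path("down",q,[pose(TRAY,(-34,0,60),1),pose(TRAY,(-26,0,21),1),pose(TRAY,(-100,0,21),1)])
for k in("f+","f-"):
    path("fin"+k,q*[1,1,1,1,1,0],[pose(TRAY,(10,0,150),k),pose(TRAY,(10,0,52),k),pose(TRAY,(10,0,150),k),pose(STAND,(10,0,200),k),pose(STAND,(10,0,44),k)])
E
```

```text
over [0.13 0.41 1.52 0.7  1.49 1.11] err 0.0000
flip [0.13 0.41 1.52 0.7  1.49 0.33] err 0.0000
flip [ 0.13  0.41  1.52  0.7   1.49 -0.46] err 0.0000
flip [ 0.13  0.41  1.52  0.7   1.49 -1.24] err 0.0000
flip [ 0.13  0.41  1.52  0.7   1.49 -2.03] err 0.0000
down [ 0.06  0.65  1.71  0.74  1.2  -2.36] err 0.0000
down [ 0.02  0.7   1.71  0.73  1.18 -2.42] err 0.0000
down [-0.05  0.65  1.64  0.67  1.31 -2.37] err 0.0000
finf+ [ 0.54  0.49  1.71 -0.12  0.86  2.69] err 0.6252
finf+ [ 0.39  0.54  1.86 -0.06  0.56  2.69] err 0.6606
finf+ [ 0.54  0.49  1.71 -0.12  0.86  2.69] err 0.6252
finf+ [-0.25  0.29  1.97 -0.24  0.7   2.69] err 0.6047
finf+ [-0.48  0.47  2.05 -0.28  0.38  2.69] err 0.6052
finf- [ 0.82  0.71  1.54 -0.77  1.37  0.76] err 0.0000
finf- [ 0.72  0.77  1.66 -0.87  1.2   0.83] err 0.0000
finf- [ 0.82  0.71  1.54 -0.77  1.37  0.76] err 0.0000
finf- [ 0.08  0.5   1.91 -0.95  1.13  0.74] err 0.0000
finf- [-0.15  0.65  1.97 -1.13  0.91  0.84] err 0.0438
```

>>> {"op": "move_arm", "data": {
  "commands": [
    [[0.1,1.5,0],[0,0,1.72],0],
    [[0.1,3,0],[0,0,1.72],0],
    [[0.14,4,0],[0,0,1.72],0],
    [[0.14,4,0],[0,0,1.72],0],
    [[0.14,4,0],[0,0,1.72],0],
    [[0.14,4,0],[0,0,1.72],0],
    [[0.14,4,0],[0,0,1.72],0],
    [[0.14,4,0],[0,0,1.72],0],
    [[0.14,4,0],[0,0,1.72],0],
    [[0.14,4,0],[0,0,1.72],0]
  ]
}}

```text
t: 12.15
eef_pos: [507.3, 118.4, 345.3]
tcp_rot: [-2.409, 0.002, 0.242]
ft_force: [1.1, -1.1, -4.3]
opening: 0.44
grip_force: 29.9
```

>>> {"op": "move_arm", "data": {
  "commands": [
    [[0.14,4,0],[0,0,1.72],0],
    [[0.14,4,0],[0,0,1.72],0],
    [[0.14,4,0],[0,0,1.72],0],
    [[0.14,3.5,0],[0,0,1.72],0],
    [[0.14,2.1,0],[0,0,1.72],0],
    [[0.14,1.5,0],[0,0,1.7],0],
    [[0,0,0],[0,0,0],0]
  ]
}}

```text
t: 12.85
eef_pos: [516.0, 308.8, 345.4]
tcp_rot: [-2.41, 0.002, 0.423]
ft_force: [-0.3, -0.5, -3.5]
opening: 0.439
grip_force: 29.9
```

Run:
```python
from h import *
s=state();print(s["joints"],s["eef_pos"],s["opening"],s["grip_force"],s["ft_force"])
p,R=pose(TRAY,(-34,0,120),-1);p[2]=345;go(p,R)
def fin(F,local,t):
    p,R=pose(F,local,"f-");y=slopeR(F[1])[:,1]
    return p,Ro.from_rotvec(y*np.radians(t))*R
q=np.array([.7,.77,1.66,-.87,1.2,.83])
for t in(-20,20):
    print(t,fin(TRAY,(0,0,0),t)[1].as_matrix()[:,2]); qq=q
    for F,l in((TRAY,(10,0,150)),(TRAY,(10,0,52)),(STAND,(10,0,150)),(STAND,(10,0,44))):
        qq,e=ik(*fin(F,l,t),qq);print(qq,e)
```

```text
[0.13 0.41 1.52 0.7  1.49 1.12] [516.   308.76 345.36] 0.43943559045134506 29.88225817680359 [-0.34 -0.48 -3.46]
 shift cm [ 0.04 -0.18 -0.04] rotvec deg [ 0.1  -0.08 -0.24] | norms 0.1857577176584537 0.27010583250491355 target [516.36 306.98 345.  ]
-20 [ 0.19 -0.43 -0.88]
[ 0.71  0.61  1.59 -0.51  1.16  0.55] 2.5579538487363606e-15
[ 0.6   0.66  1.7  -0.59  0.97  0.57] 7.429368786837642e-10
[-0.13  0.44  1.93 -0.67  0.86  0.39] 1.1824985435282542e-12
[-0.29  0.55  1.98 -0.83  0.67  0.45] 2.233015716779363e-10
20 [ 0.38 -0.85 -0.37]
[ 0.89  0.84  1.5  -0.98  1.6   0.88] 1.5931700403370996e-14
[ 0.79  0.9   1.62 -1.06  1.46  0.99] 1.1190504078939512e-09
[ 0.09  0.68  1.9  -1.13  1.33  0.98] 0.0840132756311369
[-0.08  0.79  1.87 -1.13  1.23  0.97] 0.20414269618235215
```

>>> {"op": "move_arm", "data": {
  "commands": [
    [[0,0,0],[1.63,-3.67,4.46],0],
    [[0,0,0],[1.63,-3.67,4.46],0],
    [[0,0,0],[1.63,-3.67,4.46],0],
    [[0,0,0],[1.63,-3.67,4.46],0],
    [[0,0,0],[1.63,-3.67,4.46],0],
    [[0,0,0],[1.63,-3.67,4.46],0],
    [[0,0,0],[1.63,-3.67,4.46],0],
    [[0,0,0],[1.63,-3.67,4.46],0],
    [[0,0,0],[1.63,-3.67,4.46],0],
    [[0,0,0],[1.63,-3.67,4.46],0]
  ]
}}

```text
t: 13.85
eef_pos: [516.6, 306.2, 346.1]
tcp_rot: [-2.723, -0.619, 1.334]
ft_force: [0.4, 0.3, -3.5]
opening: 0.438
grip_force: 29.9
```

>>> {"op": "move_arm", "data": {
  "commands": [
    [[0,0,0],[1.63,-3.67,4.46],0],
    [[0,0,0],[1.63,-3.67,4.46],0],
    [[0,0,0],[1.63,-3.67,4.46],0],
    [[0,0,0],[1.63,-3.67,4.46],0],
    [[0,0,0],[1.63,-3.67,4.46],0],
    [[0,0,0],[1.63,-3.67,4.46],0],
    [[0,0,0],[1.63,-3.67,4.46],0],
    [[0,0,0],[1.63,-3.67,4.46],0],
    [[0,0,0],[1.63,-3.67,4.46],0],
    [[0,0,0],[1.63,-3.67,4.46],0]
  ]
}}

```text
t: 14.85
eef_pos: [516.6, 306.2, 346.1]
tcp_rot: [2.715, -0.616, 2.654]
ft_force: [0.6, 1.1, -4.0]
opening: 0.439
grip_force: 29.9
```

>>> {"op": "move_arm", "data": {
  "commands": [
    [[0,0,0],[1.63,-3.67,4.46],0],
    [[0,0,0],[1.63,-3.67,4.46],0],
    [[0,0,0],[1.63,-3.67,4.46],0],
    [[0,0,0],[1.63,-3.67,4.46],0],
    [[0,0,0],[1.63,-3.67,4.46],0],
    [[0,0,0],[1.63,-3.67,4.46],0],
    [[0,0,0],[1.63,-3.67,4.46],0],
    [[0,0,0],[1.63,-3.67,4.46],0],
    [[0,0,0],[1.63,-3.67,4.46],0],
    [[0,0,0],[1.63,-3.67,4.46],0]
  ]
}}

```text
t: 15.85
eef_pos: [516.6, 306.2, 346.1]
tcp_rot: [2.407, 0.003, -2.72]
ft_force: [-0.1, -0.3, -4.4]
opening: 0.441
grip_force: 29.9
```

Run:
```python
from h import *
from cell import *
s=state();print(s["t"],s["joints"],s["eef_pos"],s["opening"],s["grip_force"],s["ft_force"])
go(*pose(TRAY,(-34,0,60),1),"pre");go(*pose(TRAY,(-30,0,26),1),"near")
T=read_camera("top");S=read_camera("side")
cv2.imwrite("pics/m5.png",np.hstack([tile(0,T,140,120,130,130,3),tile(0,S,230,170,130,130,3)]))
```

```text
15.85 [ 0.12  0.41  1.52  0.7   1.49 -2.03] [516.58 306.16 346.07] 0.440947714575127 29.895724654197693 [-0.14 -0.3  -4.41]
pre shift cm [  1.79  -3.99 -20.87] rotvec deg [-0.15  0.15 -0.14] | norms 21.31950298719056 0.25178395439028434 target [534.51 266.25 137.41]
near shift cm [  2.71  -6.05 -23.44] rotvec deg [-0.15  0.15 -0.14] | norms 24.35888894237391 0.25178395439028434 target [543.71 245.61 111.69]
```

View pics/m5.png

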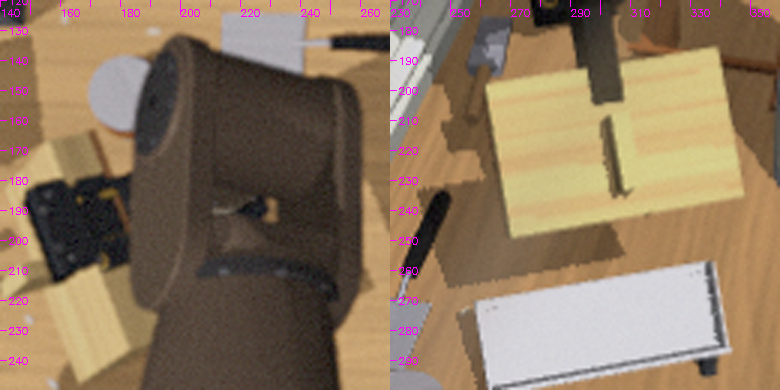

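The side view shows the stack turned over with the fin outward at (305,215), and the back face parallel to the tray below: rack corners (263,198), (338,186), (346,234), (270,249); tray upper edge (259,270)–(337,257). I'll lower it in.

>>> {"op": "move_arm", "data": {
  "commands": [
    [[0.2,-0.4,-1.5],[0,0,0],0],
    [[0.2,-0.5,-3],[0,0,0],0],
    [[0.25,-0.5,-3.5],[0,0,0],0],
    [[0.25,-0.5,-3.5],[0,0,0],0],
    [[0.25,-0.5,-3.5],[0,0,0],0],
    [[0.25,-0.6,-3],[0,0,0],0],
    [[0.2,-0.5,-1.9],[0,0,0],0],
    [[0.2,-0.5,-1],[0,0,0],0],
    [[0,0,0],[0,0,0],0]
  ]
}}

```text
t: 16.85
eef_pos: [534.6, 266.2, 136.3]
tcp_rot: [2.407, -0.001, -2.725]
ft_force: [0.4, -0.3, -4.1]
opening: 0.445
grip_force: 29.9
```

>>> {"op": "move_arm", "data": {
  "commands": [
    [[0.4,-0.8,-1],[0,0,0],0],
    [[0.3,-0.7,-0.9],[0,0,0],0],
    [[0.1,-0.2,-0.3],[0,0,0],0],
    [[0,0,0],[0,0,0],0]
  ]
}}

```text
t: 17.25
eef_pos: [542.9, 249.7, 115.6]
tcp_rot: [2.407, 0.002, -2.723]
ft_force: [0.4, -0.2, -3.2]
opening: 0.438
grip_force: 29.9
```

Run:
```python
from h import *
s=state();print(s["t"],s["joints"],s["eef_pos"],s["ft_force"])
go(*pose(TRAY,(-30,0,26),1),"near");print("local",slopeR(TRAY[1]).T@(s["eef_pos"]-TRAY[0]))
```

```text
17.25 [ 0.03  0.69  1.71  0.73  1.19 -2.4 ] [542.94 249.69 115.58] [ 0.42 -0.18 -3.23]
near shift cm [ 0.08 -0.41 -0.39] rotvec deg [-0.12  0.05  0.05] | norms 0.5685460279287755 0.13781860571076796 target [543.71 245.61 111.69]
local [-30.19  -0.96  31.6 ]
```

>>> {"op": "move_arm", "data": {
  "commands": [
    [[0.15,-0.35,-0.34],[0,0,0],0],
    [[0,0,0],[0,0,0],0]
  ]
}}

```text
t: 17.45
eef_pos: [544.3, 246.4, 112.4]
tcp_rot: [2.407, 0.002, -2.723]
ft_force: [0.2, -0.3, -5.1]
opening: 0.441
grip_force: 29.9
```

>>> {"op": "move_arm", "data": {
  "commands": [
    [[0.06,-0.14,-0.13],[0,0,0],0],
    [[0,0,0],[0,0,0],0]
  ]
}}

```text
t: 17.65
eef_pos: [544.9, 245.2, 111.2]
tcp_rot: [2.407, 0.002, -2.722]
ft_force: [-0.3, 0.4, -4.8]
opening: 0.438
grip_force: 29.9
```

>>> {"op": "move_arm", "data": {
  "commands": [
    [[0.06,-0.14,-0.13],[0,0,0],0],
    [[0,0,0],[0,0,0],0]
  ]
}}

```text
t: 17.85
eef_pos: [545.4, 243.9, 110.0]
tcp_rot: [2.407, 0.002, -2.722]
ft_force: [0.2, 0.4, -3.3]
opening: 0.436
grip_force: 29.9
```

Run:
```python
from h import *
s=state();S=slopeR(TRAY[1]).T;print(s["t"],"local",S@(s["eef_pos"]-TRAY[0]),"F",S@s["ft_force"],s["ft_force"])
```

```text
17.85 local [-30.23  -0.84  23.16] F [ 2.6  -0.37 -2.03] [ 0.25  0.36 -3.29]
```

>>> {"op": "move_arm", "data": {
  "commands": [
    [[0.04,-0.1,-0.1],[0,0,0],0],
    [[0,0,0],[0,0,0],0]
  ]
}}

```text
t: 18.05
eef_pos: [545.6, 243.2, 109.2]
tcp_rot: [2.406, 0.002, -2.722]
ft_force: [-1.7, 3.3, 0.7]
opening: 0.438
grip_force: 29.9
```

>>> {"op": "move_arm", "data": {
  "commands": [
    [[0.04,-0.1,-0.1],[0,0,0],0],
    [[0,0,0],[0,0,0],0]
  ]
}}

```text
t: 18.25
eef_pos: [545.7, 243.0, 109.2]
tcp_rot: [2.404, 0.002, -2.722]
ft_force: [-4.0, 8.4, 6.8]
opening: 0.441
grip_force: 30.0
```

Run:
```python
from h import *
s=state();S=slopeR(TRAY[1]).T;print(s["t"],"local",S@(s["eef_pos"]-TRAY[0]),"F",S@s["ft_force"],s["ft_force"])
```

```text
18.25 local [-30.25  -0.74  22.  ] F [ 1.2   0.19 11.43] [-3.96  8.42  6.76]
```

>>> {"op": "move_arm", "data": {
  "commands": [
    [[-0.08,0.2,-0.08],[0,0,0],0],
    [[0,0,0],[0,0,0],0]
  ]
}}

```text
t: 18.45
eef_pos: [545.1, 243.9, 108.2]
tcp_rot: [2.406, 0.002, -2.722]
ft_force: [-4.9, -1.5, 8.4]
opening: 0.441
grip_force: 30.0
```

>>> {"op": "move_arm", "data": {
  "commands": [
    [[-0.05,0.12,-0.15],[0,0,0],0],
    [[0,0,0],[0,0,0],0]
  ]
}}

```text
t: 18.65
eef_pos: [545.1, 244.1, 107.9]
tcp_rot: [2.406, 0.003, -2.722]
ft_force: [-5.7, -13.6, 21.3]
opening: 0.439
grip_force: 30.0
```

Run:
```python
from h import *
s=state();S=slopeR(TRAY[1]).T;print(s["t"],"local",S@(s["eef_pos"]-TRAY[0]),"F",S@s["ft_force"],s["ft_force"])
```

```text
18.65 local [-28.47  -0.62  22.04] F [-22.59  10.75   6.74] [ -5.71 -13.61  21.3 ]
```

>>> {"op": "move_arm", "data": {
  "commands": [
    [[0.03,-0.07,0.08],[0,0,0],0],
    [[0,0,0],[0,0,0],0.75],
    [[0,0,0],[0,0,0],0.75],
    [[0,0,0],[0,0,0],0.75],
    [[0,0,0],[0,0,0],0.75],
    [[0,0,0],[0,0,0],0.75],
    [[0,0,0],[0,0,0],0.75]
  ]
}}

```text
t: 19.35
eef_pos: [545.2, 244.4, 106.3]
tcp_rot: [2.407, 0.002, -2.722]
ft_force: [-0.2, 0.1, -0.6]
opening: 0.746
grip_force: 0.0
```

>>> {"op": "move_arm", "data": {
  "commands": [
    [[0.27,-0.61,0.74],[0,0,0],0.75],
    [[0.54,-1.2,1.5],[0,0,0],0.75],
    [[0.8,-1.8,2.2],[0,0,0],0.75],
    [[0.8,-1.8,2.2],[0,0,0],0.75],
    [[0,0,3],[0,0,0],0.75],
    [[0,0,4],[0,0,0],0.75],
    [[0,0,4],[0,0,0],0.75],
    [[0,0,4],[0,0,0],0.75],
    [[0,0,2],[0,0,0],0.75]
  ]
}}

```text
t: 20.25
eef_pos: [569.5, 189.8, 346.8]
tcp_rot: [2.409, 0.006, -2.723]
ft_force: [-0.4, 0.4, -1.5]
opening: 0.748
grip_force: 0.0
```

```bash
cat >> h.py <<'E'
def fin(F,local,t=-20):
    p,R=pose(F,local,"f-");y=slopeR(F[1])[:,1]
    return p,Ro.from_rotvec(y*np.radians(t))*R
E
python3 - <<'E'
from h import *
from cell import *
s=state();print(s["t"],s["joints"],s["eef_pos"],s["ft_force"])
p,R=fin(TRAY,(10,0,200));p[2]+=60;go(p,R,"above");go(*fin(TRAY,(10,0,120)),"pre");go(*fin(TRAY,(10,0,52)),"grip")
T=read_camera("top");S=read_camera("side")
cv2.imwrite("pics/m6.png",np.hstack([tile(0,T,160,140,100,110,4),tile(0,S,240,225,100,110,4)]))
E
```

```text
20.25 [-0.07  0.47  1.43  0.64  1.63 -2.15] [569.55 189.78 346.84] [-0.43  0.41 -1.46]
above shift cm [-8.94 19.84 -8.84] rotvec deg [-54.12 -11.26 -94.18] | norms 23.48804226499673 109.20422335389064 target [480.18 388.17 258.39]
pre shift cm [ -6.52  14.41 -20.2 ] rotvec deg [-54.12 -11.26 -94.18] | norms 25.652239611453638 109.20422335389064 target [504.38 333.87 144.86]
grip shift cm [ -4.46   9.79 -24.75] rotvec deg [-54.12 -11.26 -94.18] | norms 26.986228144577165 109.20422335389064 target [524.95 287.71  99.36]
```

View pics/m6.png

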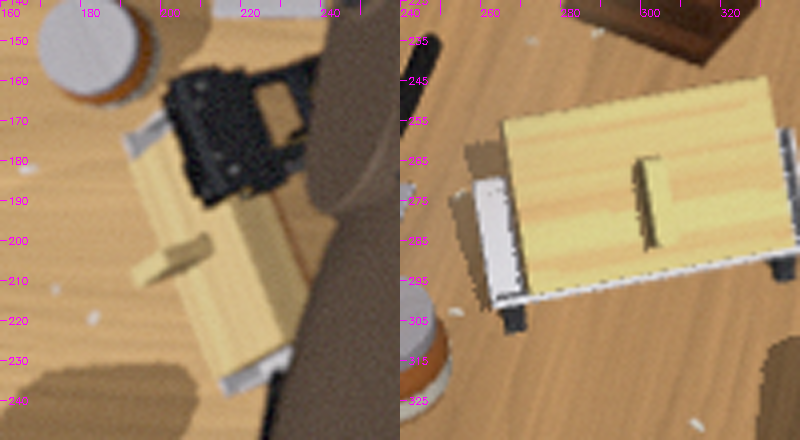

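The rack lies in the tray with the fin outward. In the side view the back's corners are (265,255), (331.5,244), (339,287) and (271,298); the fin is at (303,265)–(306,287). In the top view the fin's outer end is near (193,208).

Run:
```python
from h import *
S=slopeR(TRAY[1])
for n,l in(("back -58,-90",(-58,-90,42)),("back -58,90",(-58,90,42)),("back 58,90",(58,90,42)),("back 58,-90",(58,-90,42)),("fin out foot",(38,0,84)),("fin out top",(-18,0,84)),("fin base top",(-18,0,42)),("fin base foot",(38,0,42))):
    P=TRAY[0]+S@np.array(l);print(n,P,proj("top",P)[0],proj("side",P)[0])
```

```text
back -58,-90 [628.7  275.99 143.21] [207.09 166.63] [264.79 254.99]
back -58,90 [464.29 202.73 143.21] [229.99 223.98] [330.88 243.78]
back 58,90 [432.69 273.63  57.  ] [212.68 233.72] [338.04 286.4 ]
back 58,-90 [597.11 346.89  57.  ] [191.35 179.89] [271.84 298.66]
fin out foot [507.64 326.54  99.97] [192.58 208.39] [306.26 286.08]
fin out top [522.89 292.32 141.58] [200.22 202.9 ] [302.71 264.57]
fin base top [535.6  263.81 113.48] [212.49 199.3 ] [300.65 264.18]
fin base foot [520.35 298.03  71.86] [204.61 204.8 ] [304.09 285.03]
```

Run:
```python
from h import *
s=state();q=s["joints"];p0=s["eef_pos"];R0=Ro.from_euler("xyz",s["tcp_rot"])
p,R=fin(TRAY,(10,0,200));p[2]+=40;rv=(R*R0.inv()).as_rotvec()
print((p-p0)/160,np.degrees(rv)/16)
for k in range(1,17):
    qn,e=ik(p0+(p-p0)*k/16,Ro.from_rotvec(rv*k/16)*R0,q);
    if k%2==0:print(k,qn,"e %.4f"%e,"step",np.abs(qn-q).max())
    q=qn
```

```text
[-0.56  1.24 -0.67] [-3.38 -0.7  -5.89]
2 [-0.01  0.39  1.54  0.6   1.41 -1.95] e 0.0000 step 0.10867980838748492
4 [ 0.08  0.33  1.63  0.53  1.2  -1.7 ] e 0.0000 step 0.13383462714451722
6 [ 0.2   0.29  1.68  0.39  1.02 -1.37] e 0.0000 step 0.1751279596469879
8 [ 0.33  0.28  1.71  0.18  0.91 -0.95] e 0.0000 step 0.2186010714621015
10 [ 0.47  0.31  1.69 -0.08  0.89 -0.49] e 0.0000 step 0.23108328041104548
12 [ 0.59  0.37  1.65 -0.29  0.98 -0.07] e 0.0000 step 0.19880609875617222
14 [ 0.69  0.45  1.57 -0.42  1.14  0.26] e 0.0000 step 0.15405510180611207
16 [ 0.77  0.55  1.47 -0.47  1.33  0.51] e 0.0000 step 0.12025149067544072
```

>>> {"op": "move_arm", "data": {
  "commands": [
    [[-0.45,1,-0.53],[-2.7,-0.56,-4.71],0.75],
    [[-0.45,1,-0.53],[-2.7,-0.56,-4.71],0.75],
    [[-0.45,1,-0.53],[-2.7,-0.56,-4.71],0.75],
    [[-0.45,1,-0.53],[-2.7,-0.56,-4.71],0.75],
    [[-0.45,1,-0.53],[-2.7,-0.56,-4.71],0.75],
    [[-0.45,1,-0.53],[-2.7,-0.56,-4.71],0.75],
    [[-0.45,1,-0.53],[-2.7,-0.56,-4.71],0.75],
    [[-0.45,1,-0.53],[-2.7,-0.56,-4.71],0.75],
    [[-0.45,1,-0.53],[-2.7,-0.56,-4.71],0.75],
    [[-0.45,1,-0.53],[-2.7,-0.56,-4.71],0.75]
  ]
}}

```text
t: 21.35
eef_pos: [523.9, 290.1, 288.9]
tcp_rot: [2.868, 0.094, 2.742]
ft_force: [0.6, -0.7, -0.7]
opening: 0.748
grip_force: 0.0
```

>>> {"op": "move_arm", "data": {
  "commands": [
    [[-0.45,1,-0.53],[-2.7,-0.56,-4.71],0.6],
    [[-0.45,1,-0.53],[-2.7,-0.56,-4.71],0.6],
    [[-0.45,1,-0.53],[-2.7,-0.56,-4.71],0.6],
    [[-0.45,1,-0.53],[-2.7,-0.56,-4.71],0.6],
    [[-0.45,1,-0.53],[-2.7,-0.56,-4.71],0.6],
    [[-0.45,1,-0.53],[-2.7,-0.56,-4.71],0.6],
    [[-0.45,1,-0.53],[-2.7,-0.56,-4.71],0.6],
    [[-0.45,1,-0.53],[-2.7,-0.56,-4.71],0.6],
    [[-0.45,1,-0.53],[-2.7,-0.56,-4.71],0.6],
    [[-0.45,1,-0.53],[-2.7,-0.56,-4.71],0.6]
  ]
}}

```text
t: 22.35
eef_pos: [478.9, 390.2, 235.8]
tcp_rot: [3.138, 0.487, 1.984]
ft_force: [0.5, 0.9, 0.5]
opening: 0.602
grip_force: 0.0
```

Run:
```python
from h import *
s=state();print(s["t"],s["joints"],s["eef_pos"])
go(*fin(TRAY,(10,0,110)),"pre");go(*fin(TRAY,(10,0,51)),"grip")
```

```text
22.35 [ 0.77  0.55  1.47 -0.47  1.32  0.52] [478.91 390.22 235.83]
pre shift cm [ 2.85 -6.31 -9.77] rotvec deg [-0.15  0.13  0.23] | norms 11.97360564639295 0.30414005817170114 target [507.4  327.08 138.17]
grip shift cm [  4.63 -10.32 -13.71] rotvec deg [-0.15  0.13  0.23] | norms 17.777384047128297 0.30414005817170114 target [525.25 287.03  98.69]
```

>>> {"op": "move_arm", "data": {
  "commands": [
    [[0.6,-1.3,-2],[0,0,0],0.6],
    [[0.7,-1.6,-2.4],[0,0,0],0.6],
    [[0.7,-1.6,-2.4],[0,0,0],0.6],
    [[0.6,-1.2,-1.9],[0,0,0],0.6],
    [[0.25,-0.6,-1.07],[0,0,0],0.6],
    [[0.4,-1,-1],[0,0,0],0.6],
    [[0.6,-1.3,-1.3],[0,0,0],0.6],
    [[0.5,-1.1,-1.1],[0,0,0],0.6],
    [[0.28,-0.62,-0.54],[0,0,0],0.6],
    [[0,0,0],[0,0,0],0.6]
  ]
}}

```text
t: 23.35
eef_pos: [525.8, 286.3, 99.3]
tcp_rot: [3.137, 0.484, 1.986]
ft_force: [0.1, -0.5, -0.2]
opening: 0.602
grip_force: 0.0
```

Run:
```python
from h import *
s=state();print(s["t"],s["joints"],s["eef_pos"],s["ft_force"])
go(*fin(TRAY,(10,0,51)),"grip")
```

```text
23.35 [ 0.6   0.66  1.7  -0.59  0.96  0.57] [525.78 286.34  99.32] [ 0.08 -0.55 -0.16]
grip shift cm [-0.05  0.07 -0.06] rotvec deg [-0.32  0.11  0.11] | norms 0.10724161432730951 0.351585807957243 target [525.25 287.03  98.69]
```

Close on the fin.

>>> {"op": "move_arm", "data": {
  "commands": [
    [[0,0,0],[0,0,0],0],
    [[0,0,0],[0,0,0],0],
    [[0,0,0],[0,0,0],0],
    [[0,0,0],[0,0,0],0],
    [[0,0,0],[0,0,0],0],
    [[0,0,0],[0,0,0],0],
    [[0,0,0],[0,0,0],0],
    [[0,0,0],[0,0,0],0]
  ]
}}

```text
t: 24.15
eef_pos: [525.3, 287.0, 99.7]
tcp_rot: [3.137, 0.484, 1.986]
ft_force: [-2.5, 2.2, 4.1]
opening: 0.145
grip_force: 30.0
```

Run:
```python
from h import *
s=state();S=slopeR(TRAY[1]).T;print(s["t"],s["opening"],s["grip_force"],S@s["ft_force"],s["moment"])
```

```text
24.15 0.14462009457540417 30.009957253932953 [-1.02  1.38  4.93] [-0.01  0.92 -0.35]
```

>>> {"op": "move_arm", "data": {
  "commands": [
    [[-0.09,0.2,0.2],[0,0,0],0],
    [[-0.15,0.34,0.33],[0,0,0],0],
    [[-0.15,0.34,0.33],[0,0,0],0],
    [[-0.15,0.34,0.33],[0,0,0],0],
    [[-0.15,0.34,0.33],[0,0,0],0],
    [[-0.15,0.34,0.33],[0,0,0],0],
    [[-0.15,0.34,0.33],[0,0,0],0],
    [[-0.15,0.34,0.33],[0,0,0],0],
    [[-0.15,0.34,0.33],[0,0,0],0],
    [[-0.15,0.34,0.33],[0,0,0],0]
  ]
}}

```text
t: 25.15
eef_pos: [511.0, 320.0, 131.6]
tcp_rot: [3.136, 0.484, 1.986]
ft_force: [0.1, 0.6, -3.0]
opening: 0.143
grip_force: 30.0
```

>>> {"op": "move_arm", "data": {
  "commands": [
    [[-0.3,0.68,0.67],[0,0,0],0],
    [[-0.5,1,1],[0,0,0],0],
    [[0,0,2],[0,0,0],0],
    [[0,0,3],[0,0,0],0],
    [[0,0,4],[0,0,0],0],
    [[0,0,4],[0,0,0],0],
    [[0,0,3],[0,0,0],0],
    [[0,0,1],[0,0,0],0],
    [[0,0,0],[0,0,0],0]
  ]
}}

```text
t: 26.05
eef_pos: [503.0, 336.9, 319.2]
tcp_rot: [3.134, 0.483, 1.986]
ft_force: [0.3, 0.9, -2.3]
opening: 0.147
grip_force: 30.0
```

Run:
```python
from h import *
from cell import *
s=state();print(s["t"],s["joints"],s["eef_pos"],s["opening"],s["grip_force"],s["ft_force"])
p,R=fin(STAND,(12,0,110),-20);p2=p.copy();p2[2]=330;go(p2,R,"over stand");go(p,R,"pre");go(*fin(STAND,(10,0,45)),"set")
T=read_camera("top");S=read_camera("side")
cv2.imwrite("pics/m7.png",np.hstack([tile(0,T,150,140,100,110,4),tile(0,S,240,225,100,110,4)]))
```

```text
26.05 [ 0.68  0.45  1.43 -0.47  1.41  0.38] [503.01 336.91 319.23] 0.1468337333860909 29.99837189912796 [ 0.27  0.87 -2.33]
over stand shift cm [ -0.27 -49.5    1.08] rotvec deg [ -0.37   0.34 -27.46] | norms 49.51268896064566 27.459876615364948 target [ 500.35 -158.09  330.  ]
pre shift cm [ -0.27 -49.5  -18.25] rotvec deg [ -0.37   0.34 -27.46] | norms 52.759398532800546 27.459876615364948 target [ 500.35 -158.09  136.69]
set shift cm [ -0.57 -54.46 -22.45] rotvec deg [ -0.37   0.34 -27.46] | norms 58.90603592764935 27.459876615364948 target [ 497.34 -207.64   94.68]
```

View pics/m7.png

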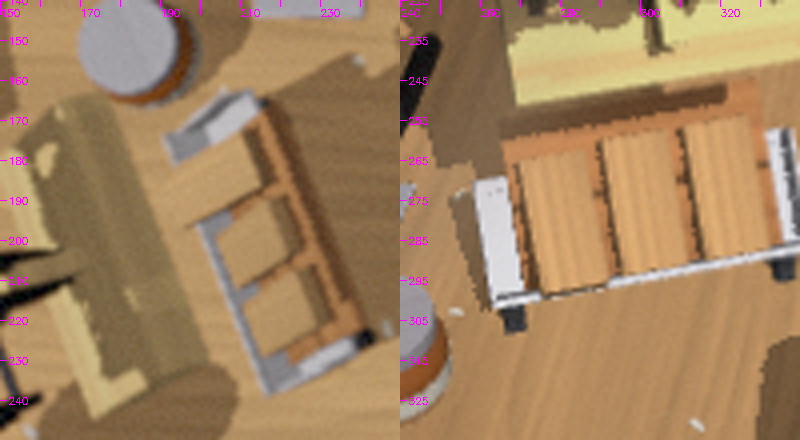

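Two blocks lie flat on the cover, carved side down. The far one, in the top view at (187,186)–(216,187), seems to have its foot resting on top of the lip. I'll measure it and check whether it is still moving.

Run:
```python
from h import *
from cell import *
T=read_camera("top");S=read_camera("side");cv2.imwrite("pics/T7.png",T);cv2.imwrite("pics/S7.png",S)
m=cv2.imread("pics/m7.png")
a=cv2.resize(m[:, :400],None,fx=.25,fy=.25,interpolation=cv2.INTER_AREA)[10:,5:].astype(int);b=T[150:250,155:250].astype(int)
d=np.abs(a-b).max(2)[15:90,30:];print("top diff",d.max(),d.mean(),(d>40).sum())
Sl=slopeR(TRAY[1])
for n,u,v in(("footfar",(187.5,186.25),(276,298.7)),("footnear",(197.5,197),(291.7,297)),("topfar",(211.2,173.8),(269.2,264.5)),("topnear",(216.2,187.5),(289.2,262)),
 ("b2 topfar",(222.5,188.8),(290,260)),("b2 footnear",(208,213.8),(313,292.5)),("b2 topnear",(225,201),(309.5,257.5))):
    p,e=tri(u,v);print(n,p,"local",Sl.T@(p-TRAY[0]),e)
```

```text
top diff 34 3.8697435897435897 0
footfar [579.97 355.25  68.96] local [ 58.89 -77.75  60.86] 1.2523435323815875
footnear [546.81 327.26  51.55] local [ 63.75 -36.07  40.24] 0.6644335712073257
topfar [616.43 273.25 107.22] local [-29.59 -77.67  19.77] 1.51114214838546
topnear [570.19 255.26 107.77] local [-28.41 -28.11  21.91] 0.3588725160327897
b2 topfar [570.04 238.65  99.28] local [-32.21 -21.22   5.  ] 0.534872497168692
b2 footnear [495.86 294.36  43.33] local [63.63 23.86 27.81] 0.7002119597757428
b2 topnear [525.12 226.85 105.62] local [-31.89  24.62  14.82] 2.2683307236189876
```

>>> {"op": "move_arm", "data": {
  "commands": [
    [[0,-2,0.1],[0,0,-1.83],0],
    [[0,-3.5,0.1],[0,0,-1.83],0],
    [[0,-3.5,0.1],[0,0,-1.83],0],
    [[0,-3.5,0.1],[0,0,-1.83],0],
    [[0,-3.5,0.1],[0,0,-1.83],0],
    [[0,-3.5,0.1],[0,0,-1.83],0],
    [[0,-3.5,0.1],[0,0,-1.83],0],
    [[0,-3.5,0.1],[0,0,-1.83],0],
    [[0,-3.5,0.1],[0,0,-1.83],0],
    [[0,-3.5,0.1],[0,0,-1.83],0]
  ]
}}

```text
t: 27.25
eef_pos: [502.3, -0.7, 327.4]
tcp_rot: [3.138, 0.484, 1.665]
ft_force: [0.7, 0.2, -2.5]
opening: 0.145
grip_force: 30.0
```

>>> {"op": "move_arm", "data": {
  "commands": [
    [[0,-3.5,0],[0,0,-1.83],0],
    [[0,-3.5,0],[0,0,-1.83],0],
    [[0,-3.5,0],[0,0,-1.83],0],
    [[-0.1,-3,0],[0,0,-1.83],0],
    [[-0.1,-2.5,0],[0,0,-1.83],0],
    [[0,0,0],[0,0,0],0]
  ]
}}

```text
t: 27.85
eef_pos: [500.1, -161.4, 327.2]
tcp_rot: [3.138, 0.484, 1.503]
ft_force: [1.0, -0.2, -2.1]
opening: 0.147
grip_force: 30.0
```

Run:
```python
from h import *
s=state();print(s["t"],s["joints"],s["eef_pos"],s["opening"],s["grip_force"],s["ft_force"])
q=s["joints"]
for l in((4,0,110),(4,0,60),(4,0,50),(10,0,43)):
    p,R=fin(STAND,l);go(p,R,l);q,e=ik(p,R,q);print(q,e)
```

```text
27.85 [-0.2   0.24  1.72 -0.53  1.16  0.08] [ 500.12 -161.41  327.21] 0.14674986835513584 29.998368322849274 [ 1.03 -0.19 -2.1 ]
(4, 0, 110) shift cm [ -0.01  -0.2  -18.46] rotvec deg [-0.23  0.19  0.31] | norms 18.45882769767687 0.4298541415259995 target [ 500.03 -163.43  142.63]
[-0.2   0.47  1.95 -0.72  0.79  0.39] 4.140299214583365e-13
(4, 0, 60) shift cm [ -0.24  -3.91 -21.8 ] rotvec deg [-0.23  0.19  0.31] | norms 22.152707387332097 0.4298541415259995 target [ 497.77 -200.52  109.18]
[-0.27  0.53  1.97 -0.8   0.7   0.42] 4.2855663462404436e-11
(4, 0, 50) shift cm [ -0.28  -4.65 -22.47] rotvec deg [-0.23  0.19  0.31] | norms 22.950931778731885 0.4298541415259995 target [ 497.32 -207.94  102.48]
[-0.29  0.54  1.98 -0.81  0.68  0.43] 1.854350006880168e-13
(10, 0, 43) shift cm [ -0.29  -4.77 -23.39] rotvec deg [-0.23  0.19  0.31] | norms 23.87036702918777 0.4298541415259995 target [ 497.25 -209.12   93.34]
[-0.29  0.55  1.98 -0.83  0.67  0.46] 5.190292640122607e-15
```

>>> {"op": "move_arm", "data": {
  "commands": [
    [[0,0,-2.5],[0,0,0],0],
    [[0,0,-4],[0,0,0],0],
    [[0,0,-4],[0,0,0],0],
    [[0,0,-4],[0,0,0],0],
    [[0,-0.2,-3.5],[0,0,0],0],
    [[-0.1,-1,-1.2],[0,0,0],0],
    [[-0.1,-1.4,-1.3],[0,0,0],0],
    [[-0.1,-1.3,-1.2],[0,0,0],0],
    [[0,-0.7,-0.65],[0,0,0],0],
    [[0,0,0],[0,0,0],0]
  ]
}}

```text
t: 28.85
eef_pos: [497.5, -204.9, 103.7]
tcp_rot: [3.138, 0.484, 1.507]
ft_force: [-0.1, -0.2, -2.1]
opening: 0.148
grip_force: 30.0
```

>>> {"op": "move_arm", "data": {
  "commands": [
    [[0,-0.18,-0.16],[0,0,0],0],
    [[0,0,0],[0,0,0],0]
  ]
}}

```text
t: 29.05
eef_pos: [498.4, -206.1, 103.3]
tcp_rot: [3.136, 0.484, 1.507]
ft_force: [0.3, -0.6, -2.1]
opening: 0.148
grip_force: 30.0
```

>>> {"op": "move_arm", "data": {
  "commands": [
    [[0,-0.15,-0.13],[0,0,0],0],
    [[0,0,0],[0,0,0],0]
  ]
}}

```text
t: 29.25
eef_pos: [498.3, -207.7, 101.9]
tcp_rot: [3.136, 0.484, 1.507]
ft_force: [0.7, 0.2, -2.9]
opening: 0.147
grip_force: 30.0
```

Run:
```python
from h import *
s=state();S=slopeR(STAND[1]).T;print(s["t"],"local",S@(s["eef_pos"]-STAND[0]),"F",S@s["ft_force"],s["ft_force"])
```

```text
29.25 local [ 4.63 -0.99 49.79] F [ 2.35 -0.72 -1.77] [ 0.73  0.21 -2.93]
```

>>> {"op": "move_arm", "data": {
  "commands": [
    [[0,-0.22,-0.2],[0,0,0],0],
    [[0,0,0],[0,0,0],0]
  ]
}}

```text
t: 29.45
eef_pos: [498.5, -210.0, 99.9]
tcp_rot: [3.135, 0.484, 1.507]
ft_force: [1.2, 5.2, 3.7]
opening: 0.145
grip_force: 30.0
```

>>> {"op": "move_arm", "data": {
  "commands": [
    [[0,-0.11,-0.1],[0,0,0],0],
    [[0,0,0],[0,0,0],0]
  ]
}}

```text
t: 29.65
eef_pos: [499.1, -210.8, 99.4]
tcp_rot: [3.134, 0.484, 1.506]
ft_force: [3.6, 9.0, 8.4]
opening: 0.15
grip_force: 30.2
```

Run:
```python
from h import *
s=state();S=slopeR(STAND[1]).T;print(s["t"],"local",S@(s["eef_pos"]-STAND[0]),"F",S@s["ft_force"],s["ft_force"])
```

```text
29.65 local [ 4.44 -1.94 45.85] F [-0.1  -3.04 12.47] [3.6  9.   8.42]
```

>>> {"op": "move_arm", "data": {
  "commands": [
    [[0.02,0.25,-0.1],[0,0,0],0],
    [[0,0.13,-0.15],[0,0,0],0],
    [[0,0,0],[0,0,0],0]
  ]
}}

```text
t: 29.95
eef_pos: [498.8, -207.3, 96.8]
tcp_rot: [3.135, 0.485, 1.507]
ft_force: [0.2, 3.2, 6.1]
opening: 0.145
grip_force: 30.0
```

>>> {"op": "move_arm", "data": {
  "commands": [
    [[0.01,0.13,-0.15],[0,0,0],0],
    [[0,0,0],[0,0,0],0]
  ]
}}

```text
t: 30.15
eef_pos: [498.8, -206.2, 95.4]
tcp_rot: [3.135, 0.485, 1.507]
ft_force: [1.5, 2.2, 7.1]
opening: 0.145
grip_force: 30.0
```

Run:
```python
from h import *
s=state();S=slopeR(STAND[1]).T;print(s["t"],"local",S@(s["eef_pos"]-STAND[0]),"F",S@s["ft_force"],s["ft_force"])
```

```text
30.15 local [10.53 -1.35 46.6 ] F [-3.77 -1.32  6.46] [1.45 2.2  7.13]
```

>>> {"op": "move_arm", "data": {
  "commands": [
    [[0.01,0.13,-0.15],[0,0,0],0],
    [[0,0,0],[0,0,0],0]
  ]
}}

```text
t: 30.35
eef_pos: [498.7, -205.7, 94.9]
tcp_rot: [3.135, 0.487, 1.506]
ft_force: [-3.6, -2.2, 15.9]
opening: 0.146
grip_force: 30.0
```

>>> {"op": "move_arm", "data": {
  "commands": [
    [[0,0,0],[0,0,0],0.5],
    [[0,0,0],[0,0,0],0.5],
    [[0,0,0],[0,0,0],0.5],
    [[0,0,0],[0,0,0],0.5],
    [[0,0,0],[0,0,0],0.5],
    [[0,0,0],[0,0,0],0.5]
  ]
}}

```text
t: 30.95
eef_pos: [498.6, -204.8, 93.1]
tcp_rot: [3.136, 0.484, 1.507]
ft_force: [-0.6, -0.6, -0.4]
opening: 0.496
grip_force: 0.0
```

>>> {"op": "move_arm", "data": {
  "commands": [
    [[0.05,0.7,0.65],[0,0,0],0.5],
    [[0.1,1.5,1.3],[0,0,0],0.5],
    [[0.1,1.5,1.4],[0,0,0],0.5],
    [[0.1,1.5,1.4],[0,0,0],0.5],
    [[0,1.5,2],[0,0,0],0],
    [[0,0,3.5],[0,0,0],0],
    [[0,0,4],[0,0,0],0],
    [[0,0,3],[0,0,0],0]
  ]
}}

```text
t: 31.75
eef_pos: [502.2, -136.9, 268.3]
tcp_rot: [3.134, 0.484, 1.507]
ft_force: [1.1, -0.3, 0.0]
opening: 0.222
grip_force: 0.0
```

Run:
```python
from h import *
from cell import *
s=state();print(s["t"],s["joints"],s["eef_pos"])
T=read_camera("top");S=read_camera("side");cv2.imwrite("pics/T8.png",T);cv2.imwrite("pics/S8.png",S)
T7=cv2.imread("pics/T7.png")
d=np.abs(T.astype(int)-T7).max(2)[165:240,190:245];print("tray change",(d>40).sum())
p,R=fin(TRAY,(100,-57,42));p2=p.copy();p2[2]=230;go(p2,R,"over");go(p,R,"beside")
q=s["joints"]
for P in(p2,p,fin(TRAY,(58,-57,42))[0]): q,e=ik(P,R,q);print(P,q,e)
# rack on stand: expected pocket-down back corners
Sl=slopeR(STAND[1])
for l in((-58,-90,34),(-58,90,34),(58,90,34),(58,-90,34)): 
    P=STAND[0]+Sl@np.array(l);print(l,proj("top",P)[0],proj("side",P)[0])
```

```text
31.75 [-0.15  0.3   1.81 -0.56  1.05  0.2 ] [ 502.15 -136.91  268.33]
tray change 349
over shift cm [ 5.23 49.64 -3.99] rotvec deg [-0.36  0.61 27.47] | norms 50.07432845962791 27.475801689467968 target [555.52 359.13 230.  ]
beside shift cm [  5.23  49.64 -24.41] rotvec deg [-0.36  0.61 27.47] | norms 55.565722718443794 27.475801689467968 target [555.52 359.13  25.79]
[555.52 359.13 230.  ] [ 0.66  0.6   1.39 -0.49  1.3   0.41] 2.8888003100746573e-13
[555.52 359.13  25.79] [ 0.66  0.83  1.54 -0.58  0.98  0.62] 9.746092821671939e-13
[566.96 333.46  57.  ] [ 0.62  0.78  1.55 -0.58  1.    0.57] 5.067890551657682e-13
(-58, -90, 34) [393.92 186.43] [319.39 152.04]
(-58, 90, 34) [389.15 248.82] [370.54 158.22]
(58, 90, 34) [359.86 245.22] [365.57 191.67]
(58, -90, 34) [364.54 186.69] [314.26 184.79]
```

```bash
cat > lip.py <<'E'
from h import *
from cell import read_camera
import sys
T=read_camera("top");cv2.imwrite(sys.argv[1],T);Sl=slopeR(TRAY[1])
hsv=cv2.cvtColor(T,cv2.COLOR_BGR2HSV)
for z in(34,28,20):
    row=[]
    for y in range(-100,101,10):
        u=proj("top",TRAY[0]+Sl@np.array([58.,y,z]))[0];v=T[int(round(u[1])),int(round(u[0]))];row.append("%d"%(int(v[2])-int(v[0])))
    print("z",z,"r-b:",*row)
for y in(-57,0,57): # profile down the slope, from x=-40 to 120 on plane z=45
    print(y,*["%d"%(int(T[tuple(np.round(proj("top",TRAY[0]+Sl@np.array([float(x),y,36]))[0][::-1]).astype(int))][2])-int(T[tuple(np.round(proj("top",TRAY[0]+Sl@np.array([float(x),y,36]))[0][::-1]).astype(int))][0])) for x in range(-40,121,8)])
E
python3 lip.py pics/T9.png
```

```text
z 34 r-b: 6 -1 87 84 83 90 81 0 -5 0 0 4 -3 -5 0 -5 6 8 -4 1 0
z 28 r-b: 0 4 84 85 83 82 48 0 11 47 42 44 38 -1 76 63 66 48 22 0 1
z 20 r-b: 1 18 85 84 84 84 45 1 82 84 82 82 57 27 85 86 82 82 13 0 -4
-57 80 82 82 83 84 83 85 84 83 82 86 83 84 86 84 85 84 86 82 85 84
0 81 79 83 81 82 80 80 78 81 83 76 14 0 39 73 83 84 85 86 85 86
57 82 84 84 80 86 80 81 80 82 85 76 35 0 37 85 80 83 85 81 83 82
```

>>> {"op": "move_arm", "data": {
  "commands": [
    [[0.35,2,-0.2],[0,0,1.83],0],
    [[0.35,3.5,-0.2],[0,0,1.83],0],
    [[0.35,3.5,-0.3],[0,0,1.83],0],
    [[0.35,3.5,-0.3],[0,0,1.83],0],
    [[0.35,3.5,-0.3],[0,0,1.83],0],
    [[0.35,3.5,-0.3],[0,0,1.83],0],
    [[0.35,3.5,-0.3],[0,0,1.83],0],
    [[0.35,3.5,-0.3],[0,0,1.83],0],
    [[0.35,3.5,-0.3],[0,0,1.83],0],
    [[0.35,3.5,-0.3],[0,0,1.83],0]
  ]
}}

```text
t: 32.9
eef_pos: [536.4, 198.8, 236.3]
tcp_rot: [3.139, 0.484, 1.829]
ft_force: [-0.6, -0.3, -1.4]
opening: 0.003
grip_force: 0.0
```

>>> {"op": "move_arm", "data": {
  "commands": [
    [[0.35,3.5,-0.3],[0,0,1.83],0],
    [[0.35,3.5,-0.3],[0,0,1.83],0],
    [[0.35,3.5,-0.2],[0,0,1.83],0],
    [[0.35,3.2,-0.2],[0,0,1.83],0],
    [[0.33,2,-0.1],[0,0,1.83],0],
    [[0,0,0],[0,0,0],0]
  ]
}}

```text
t: 33.5
eef_pos: [553.6, 356.3, 224.6]
tcp_rot: [3.139, 0.484, 1.991]
ft_force: [-0.8, -0.8, -0.1]
opening: 0.003
grip_force: 0.0
```

Run:
```python
from h import *
s=state();print(s["t"],s["joints"],s["eef_pos"],s["opening"])
go(*fin(TRAY,(92,-57,42)),"beside");go(*fin(TRAY,(75,-57,42)),"near")
```

```text
33.5 [ 0.66  0.6   1.41 -0.49  1.28  0.42] [553.57 356.26 224.57] 0.003422982093318596
beside shift cm [  0.41  -0.2  -19.28] rotvec deg [-0.28  0.02 -0.11] | norms 19.288964930507174 0.3029252421621123 target [557.7  354.24  31.73]
near shift cm [  0.88  -1.24 -18.02] rotvec deg [-0.28  0.02 -0.11] | norms 18.08404869602325 0.3029252421621123 target [562.33 343.85  44.37]
```

>>> {"op": "move_arm", "data": {
  "commands": [
    [[-0.1,1.3,-1.5],[0,0,0],0],
    [[0,0,-3],[0,0,0],0],
    [[0,0,-4],[0,0,0],0],
    [[0,0,-4],[0,0,0],0],
    [[0,0,-4],[0,0,0],0],
    [[0,0,-2],[0,0,0],0],
    [[0,0,-0.7],[0,0,0],0],
    [[0,0,0],[0,0,0],0]
  ]
}}

```text
t: 34.3
eef_pos: [553.4, 367.0, 34.4]
tcp_rot: [3.137, 0.485, 1.986]
ft_force: [-0.4, 0.1, 1.1]
opening: 0.003
grip_force: 0.0
```

```bash
cat > l.py <<'E'
from h import *
s=state();S=slopeR(TRAY[1]).T;print(s["t"],"local",S@(s["eef_pos"]-TRAY[0]),"F",S@s["ft_force"],s["eef_pos"])
E
python3 l.py; python3 -c "
from h import *
go(*fin(TRAY,(85,-57,40)));go(*fin(TRAY,(75,-57,40)))"
```

```text
34.3 local [ 99.02 -58.32  53.75] F [-0.68  0.35  0.94] [553.44 367.04  34.38]
 shift cm [ 0.68 -1.84  0.12] rotvec deg [-0.31  0.11  0.09] | norms 1.9678947988457665 0.3451951457901382 target [560.21 348.6   35.6 ]
 shift cm [ 0.95 -2.45  0.86] rotvec deg [-0.31  0.11  0.09] | norms 2.7705110989973765 0.3451951457901382 target [562.94 342.49  43.03]
```

>>> {"op": "move_arm", "data": {
  "commands": [
    [[0.35,-0.9,0.06],[0,0,0],0],
    [[0.35,-0.94,0.06],[0,0,0],0],
    [[0,0,0],[0,0,0],0]
  ]
}}

```text
t: 34.6
eef_pos: [561.4, 347.6, 37.4]
tcp_rot: [3.134, 0.484, 1.984]
ft_force: [-0.3, -0.0, -0.3]
opening: 0.002
grip_force: 0.0
```

>>> {"op": "move_arm", "data": {
  "commands": [
    [[0.08,-0.18,0.22],[0,0,0],0],
    [[0.08,-0.18,0.22],[0,0,0],0],
    [[0,0,0],[0,0,0],0]
  ]
}}

```text
t: 34.9
eef_pos: [562.3, 345.2, 40.9]
tcp_rot: [3.135, 0.484, 1.986]
ft_force: [0.8, 1.1, -0.4]
opening: 0.008
grip_force: 0.0
```

>>> {"op": "move_arm", "data": {
  "commands": [
    [[0.08,-0.18,0.22],[0,0,0],0],
    [[0,0,0],[0,0,0],0]
  ]
}}

```text
t: 35.1
eef_pos: [562.9, 343.5, 42.7]
tcp_rot: [3.136, 0.484, 1.986]
ft_force: [0.2, 0.6, -0.0]
opening: 0.003
grip_force: 0.1
```

```bash
python3 l.py; python3 lip.py pics/T10.png
```

```text
35.1 local [ 75.86 -57.36  40.47] F [ 0.32 -0.43  0.33] [562.89 343.48  42.7 ]
z 34 r-b: 6 -4 61 61 63 58 53 0 -5 -1 1 5 -1 -2 -2 -3 6 5 -2 -2 2
z 28 r-b: -2 -1 63 58 59 61 28 -1 1 21 18 22 18 -2 74 65 64 51 24 2 0
z 20 r-b: 1 6 65 58 61 67 26 -2 58 55 56 57 27 28 83 83 82 83 14 3 1
-57 62 59 61 59 61 63 57 60 58 62 64 59 65 61 58 61 54 28 38 60 40
0 48 62 51 51 52 53 49 51 55 56 42 6 1 58 82 84 82 83 84 84 80
57 80 80 77 79 83 83 81 82 82 83 77 33 1 36 86 86 80 79 84 82 79
```

>>> {"op": "move_arm", "data": {
  "commands": [
    [[-0.08,0.2,0.2],[0,0,0],0],
    [[0.08,-0.18,0.22],[0,0,0],0],
    [[0.08,-0.18,0.22],[0,0,0],0],
    [[0,0,0],[0,0,0],0]
  ]
}}

```text
t: 35.55
eef_pos: [563.8, 341.7, 49.3]
tcp_rot: [3.136, 0.484, 1.986]
ft_force: [-0.2, 0.2, 0.8]
opening: 0.004
grip_force: 0.1
```

>>> {"op": "move_arm", "data": {
  "commands": [
    [[0.08,-0.18,0.22],[0,0,0],0],
    [[0,0,0],[0,0,0],0]
  ]
}}

```text
t: 35.75
eef_pos: [564.6, 339.9, 51.4]
tcp_rot: [3.136, 0.484, 1.986]
ft_force: [0.0, -0.1, -0.3]
opening: 0.004
grip_force: 0.1
```

```bash
python3 l.py; python3 lip.py pics/T11.png
```

```text
35.75 local [ 66.72 -57.47  43.29] F [ 0.2  -0.01 -0.29] [564.63 339.85  51.38]
z 34 r-b: 5 -1 63 59 58 60 55 -3 -2 1 0 5 -1 -2 2 -2 5 5 -7 1 -1
z 28 r-b: -3 1 63 62 63 56 28 -4 3 19 16 25 20 -3 78 65 67 48 25 2 0
z 20 r-b: 1 18 64 56 60 60 19 2 60 59 52 55 32 27 82 81 83 82 11 2 -1
-57 57 62 60 59 63 59 59 61 61 58 62 58 63 60 61 49 21 37 51 71 59
0 52 55 55 57 54 55 53 49 54 55 41 4 0 58 82 82 82 82 82 85 84
57 83 83 84 83 79 84 84 81 79 85 73 32 1 35 86 81 82 82 85 85 82
```

>>> {"op": "move_arm", "data": {
  "commands": [
    [[0.08,-0.18,0.22],[0,0,0],0],
    [[0,0,0],[0,0,0],0]
  ]
}}

```text
t: 36.0
eef_pos: [565.4, 338.1, 53.5]
tcp_rot: [3.136, 0.484, 1.986]
ft_force: [0.0, 0.1, 0.4]
opening: 0.006
grip_force: 0.1
```

>>> {"op": "move_arm", "data": {
  "commands": [
    [[0.08,-0.18,0.22],[0,0,0],0],
    [[0,0,0],[0,0,0],0]
  ]
}}

```text
t: 36.2
eef_pos: [566.2, 336.3, 55.8]
tcp_rot: [3.136, 0.484, 1.986]
ft_force: [-0.9, -0.1, -0.3]
opening: 0.005
grip_force: 0.1
```

```bash
python3 l.py; python3 lip.py pics/T12.png | head -3
python3 - <<'E'
from h import *
from cell import read_camera
S=read_camera("side");T=cv2.imread("pics/T12.png")
cv2.imwrite("pics/m12.png",np.hstack([tile(0,T,150,140,100,110,4),tile(0,S,240,225,100,110,4)]))
E
```

```text
36.2 local [ 60.84 -57.44  43.34] F [0.39 0.92 0.  ] [566.19 336.28  55.78]
z 34 r-b: 7 -1 59 62 60 60 52 -3 -3 1 2 4 -2 -3 -1 -4 6 4 -4 3 1
z 28 r-b: -2 -1 62 56 57 55 21 -2 0 24 14 21 19 -3 76 66 63 48 24 -1 0
z 20 r-b: 4 17 62 62 63 60 17 -1 60 54 54 56 26 28 83 79 82 86 12 0 -2
```

Run:
```python
from h import *
a,b=[cv2.imread(f"pics/T{k}.png").astype(int) for k in(10,12)]
d=np.abs(a-b).max(2)
ys,xs=np.where(d[160:215,180:235]>25);print(len(ys));
m=(d[160:215,180:235]>25)
for r in range(0,55,2): print(160+r,"".join("#" if m[r,c] else "." for c in range(55)))
g=cv2.imread("pics/T12.png")[160:215:2,180:235]
print("gray rows")
for r in range(0,55,3): print(160+r,*[int(b[160+r,c].sum()//3) for c in range(180,235,2)])
```

```text
389
160 ....................................###................
162 ...................####............###.................
164 ................#######...........##...................
166 ..................####.................................
168 .......................................................
170 ................#......................................
172 ...............................#........#..............
174 .....................................##.##.............
176 ....................................###.##.............
178 .................................###.##.#..............
180 ................................####..#................
182 ##.............................##.###..................
184 ###.......###.................##..##...................
186 ###.......####...............##.###..###...............
188 .###########................###....##..................
190 ##.############.............#..........................
192 ..#...#.....###........................................
194 .#.......########......................................
196 ......####..
[... 1847 characters left out ...]
146 153 152 154 150 142 117 126 130 122 89 80 89 84 83 83 96 82 74 72 66 69 94 110
199 49 68 80 148 153 150 150 149 148 151 147 127 91 79 89 85 82 83 87 82 88 93 82 72 69 72 81 96
202 125 135 75 130 150 150 150 148 150 149 151 131 120 80 88 85 79 85 83 78 80 87 84 76 68 75 69 84
205 109 152 119 73 141 151 149 150 149 148 148 136 128 94 82 84 81 86 79 78 71 88 89 71 67 61 65 71
208 42 136 152 91 123 157 155 151 151 152 154 153 136 125 85 88 79 78 67 100 122 94 88 93 71 95 123 107
211 29 72 127 124 75 137 150 151 153 148 149 150 148 125 112 101 116 127 127 144 147 134 107 97 90 75 119 125
214 26 33 21 87 76 61 49 95 147 144 145 146 145 161 128 137 135 143 147 150 150 145 144 123 101 80 103 125
```

>>> {"op": "move_arm", "data": {
  "commands": [
    [[0.08,-0.18,0.22],[0,0,0],0],
    [[0,0,0],[0,0,0],0]
  ]
}}

```text
t: 36.5
eef_pos: [567.0, 334.5, 57.9]
tcp_rot: [3.136, 0.484, 1.986]
ft_force: [-0.1, 0.5, -0.4]
opening: 0.006
grip_force: 0.1
```

```bash
python3 l.py; python3 lip.py pics/T13.png | head -3
```

```text
36.5 local [ 57.94 -57.43  43.35] F [ 0.61 -0.06  0.08] [566.97 334.51  57.95]
z 34 r-b: 6 -2 57 62 60 59 48 -4 -2 1 -1 3 -4 -3 -3 -3 3 5 -3 0 2
z 28 r-b: -3 2 62 63 61 58 25 0 0 24 17 20 17 0 77 69 65 48 26 1 -1
z 20 r-b: 0 18 60 61 57 58 13 -1 56 51 57 57 45 26 85 81 82 83 15 -2 -2
```

>>> {"op": "move_arm", "data": {
  "commands": [
    [[0.08,-0.18,0.22],[0,0,0],0],
    [[0,0,0],[0,0,0],0]
  ]
}}

```text
t: 36.75
eef_pos: [567.8, 332.7, 60.1]
tcp_rot: [3.136, 0.484, 1.986]
ft_force: [-0.1, -0.8, -1.0]
opening: 0.003
grip_force: 0.1
```

```bash
python3 l.py; python3 lip.py pics/T14.png | head -3
```

```text
36.75 local [ 54.98 -57.44  43.33] F [ 0.25  0.47 -1.18] [567.79 332.69  60.14]
z 34 r-b: 10 -2 57 57 57 56 48 1 -3 0 2 6 -4 -3 1 -2 5 9 -3 0 -1
z 28 r-b: 0 1 65 61 60 60 26 -3 1 19 14 22 18 -5 78 61 65 45 22 -1 2
z 20 r-b: -1 16 63 55 57 61 14 0 56 47 58 62 38 27 84 81 83 83 10 1 -2
```

Run:
```python
from h import *
from cell import read_camera
S=read_camera("side");T=cv2.imread("pics/T14.png")
cv2.imwrite("pics/m14.png",np.hstack([tile(0,T,165,150,66,100,6),tile(0,S,255,235,66,100,6)]))
```

```text
(no output)
```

View pics/m14.png

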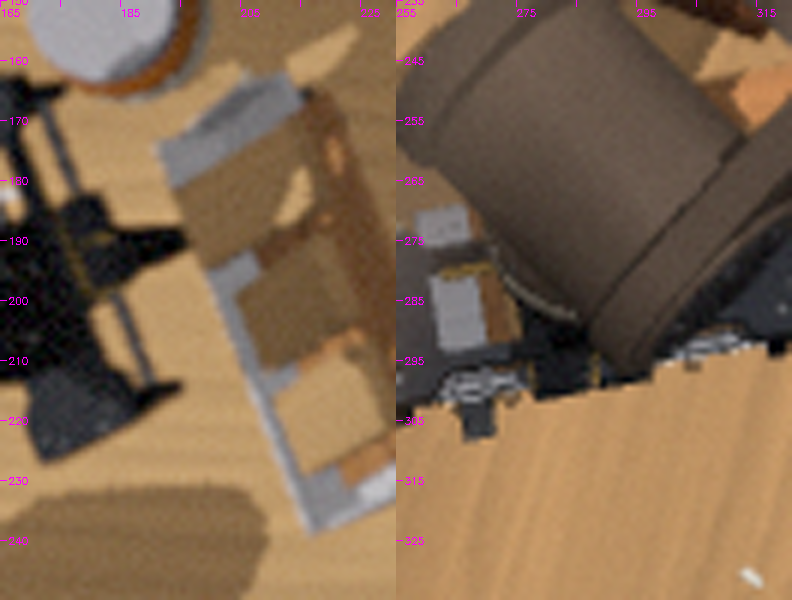

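The top view shows the block's foot edge at (193,181)–(200,195), still up at lip height and held against the finger by friction. I'll push it a little further up the slope, then pull the finger away quickly so that it drops behind the lip.

>>> {"op": "move_arm", "data": {
  "commands": [
    [[0.08,-0.18,0.22],[0,0,0],0],
    [[0.08,-0.18,0.22],[0,0,0],0],
    [[0,0,0],[0,0,0],0],
    [[-1.3,2.9,-3.5],[0,0,0],0],
    [[0,0,0],[0,0,0],0],
    [[0,0,0],[0,0,0],0]
  ]
}}

```text
t: 37.45
eef_pos: [555.8, 358.4, 28.7]
tcp_rot: [3.138, 0.485, 1.988]
ft_force: [0.1, 0.3, 0.9]
opening: 0.002
grip_force: 0.0
```

```bash
python3 l.py; python3 lip.py pics/T15.png
```

```text
37.45 local [ 97.29 -56.96  43.35] F [-0.48 -0.19  0.77] [555.82 358.37  28.71]
z 34 r-b: 6 -1 -4 -2 0 1 2 -3 -3 1 1 1 1 -3 0 -4 5 7 -2 3 0
z 28 r-b: -2 0 1 26 17 13 16 -1 2 21 19 20 13 -4 76 67 65 46 24 1 1
z 20 r-b: 2 0 37 57 59 57 51 1 58 51 55 53 28 23 81 84 84 86 12 0 -2
-57 74 79 65 49 55 53 55 50 52 53 28 -1 6 44 65 76 78 38 10 30 18
0 52 51 50 56 57 55 51 51 54 60 43 4 1 55 82 81 83 79 82 81 83
57 78 80 79 82 81 82 82 82 85 81 77 29 -2 37 87 80 82 82 81 81 86
```

>>> {"op": "move_arm", "data": {
  "commands": [
    [[-0.5,1.1,0],[0,0,0],0],
    [[0,0,2],[0,0,0],0],
    [[0,0,4],[0,0,0],0],
    [[0,0,4],[0,0,0],0],
    [[0,0,4],[0,0,0],0],
    [[0,0,4],[0,0,0],0],
    [[-3,0,4],[0,0,0],0],
    [[-3,0,3],[0,0,0],0],
    [[-3,0,0],[0,0,0],0],
    [[0,0,0],[0,0,0],0]
  ]
}}

```text
t: 38.5
eef_pos: [458.6, 369.4, 282.9]
tcp_rot: [3.133, 0.482, 1.987]
ft_force: [0.0, 0.5, -1.1]
opening: 0.006
grip_force: 0.0
```

```bash
python3 l.py; python3 lip.py pics/T16.png
python3 - <<'E'
from h import *
from cell import read_camera
S=read_camera("side");T=cv2.imread("pics/T16.png");S0=cv2.imread("pics/side0.png");T0=cv2.imread("pics/top0.png");cv2.imwrite("pics/S16.png",S)
# light plywood rack mask near the stand
for n,I,(u0,u1,v0,v1) in(("top",T,(335,410,170,265)),("side",S,(295,385,135,205))):
    h=cv2.cvtColor(I[v0:v1,u0:u1],cv2.COLOR_BGR2HSV);m=cv2.inRange(h,(20,60,60),(32,160,255))
    c=max(cv2.findContours(m,0,2)[0],key=cv2.contourArea);print(n,cv2.contourArea(c),cv2.boxPoints(cv2.minAreaRect(c))+[u0,v0])
# block quads in side view (less red than the cover) & bystander change
for n,a,b in(("top",T,T0),("side",S,S0)):
    d=(np.abs(a.astype(int)-b).max(2)>50).astype(np.uint8);d=cv2.morphologyEx(d,cv2.MORPH_OPEN,np.ones((3,3)))
    k,_,st,ce=cv2.connectedComponentsWithStats(d)
    print(n,[(st[i,:4].tolist(),int(st[i,4])) for i in range(1,k) if st[i,4]>40])
E
```

```text
38.5 local [-58.37  27.38 250.33] F [ 1.06 -0.21 -0.4 ] [458.57 369.4  282.88]
z 34 r-b: 4 2 -4 -3 4 1 10 -3 -5 -3 -1 4 -1 -2 -1 0 6 6 -3 -1 1
z 28 r-b: -1 -1 5 59 42 37 30 -4 11 43 38 44 38 0 76 64 61 46 21 0 0
z 20 r-b: 3 -2 67 79 79 83 79 -4 82 78 84 79 57 27 80 80 82 79 14 0 1
-57 77 78 77 80 78 77 79 78 76 79 63 2 11 48 78 82 79 78 82 80 83
0 64 79 77 78 78 79 80 78 80 81 74 17 -1 38 70 79 82 80 82 80 84
57 78 76 77 82 79 79 78 80 80 83 74 32 -3 35 84 83 78 80 81 83 82
top 5.0 [[382.8 192.4]
 [384.6 188.8]
 [388.6 190.8]
 [386.8 194.4]]
side 4.0 [[319.  150. ]
 [321.  148. ]
 [322.5 149.5]
 [320.5 151.5]]
top [([243, 137, 76, 72], 2769), ([613, 151, 6, 11], 47), ([300, 167, 17, 39], 154), ([204, 169, 33, 62], 933), ([323, 170, 48, 51], 1287), ([420, 185, 17, 26], 302), ([362, 188, 9, 27], 115), ([99, 195, 60, 78], 2056), ([37, 213, 153, 187], 12100), ([359, 216, 7, 30], 121), ([94, 224, 9, 7], 46), ([517, 240, 18, 22], 176), ([314, 253, 14, 15], 103), ([60, 273, 18, 6], 82), ([82, 272, 11, 5], 44), ([241, 278, 330, 122], 21271), ([363, 280, 21, 20], 252), ([282, 348, 12, 12], 53), ([299, 351, 14, 19], 148), ([267, 363, 28, 22], 311), ([317, 362, 21, 20], 185), ([257, 391, 12, 9], 74)]
side [([397, 0, 58, 82], 3102), ([457, 4, 96, 43], 2419), ([497, 45, 62, 131], 4208), ([547, 47, 24, 13], 181), ([459, 49, 33, 44], 690), ([439, 61, 8, 36], 177), ([368, 84, 56, 71], 1475), ([449, 84, 39, 45], 679), ([576, 98, 27, 76], 1066), ([441, 102, 7, 15], 74), ([454, 108, 6, 14], 59), ([315, 113, 42, 30], 790), ([326, 121, 164, 116], 6550), ([399, 125, 9, 14], 104), ([295, 154, 26, 38], 380), ([322, 158, 11, 9], 58), ([323, 170, 8, 11], 57), ([372, 174, 7, 10], 53), ([267, 178, 117, 119], 5282), ([271, 188, 27, 26], 416), ([474, 188, 24, 21], 299), ([533, 189, 7, 12], 58), ([515, 199, 60, 74], 1991), ([380, 223, 46, 24], 555)]
```

Run:
```python
from h import *
T=cv2.imread("pics/T16.png").astype(int)
for r in(192,200,210,217,225,235,243):
    print(r,*["%d/%d"%(p[2],p[0]) for p in T[r,352:406:2]])
for c in(370,378,386):
    print("col",c,*["%d/%d"%(p[2],p[0]) for p in T[178:260:3,c]])
Sl=slopeR(STAND[1])
for l in((-18,0,76),(38,0,76),(10,0,34)): print(l,proj("top",STAND[0]+Sl@np.array(l,float))[0])
```

```text
192 135/71 135/71 120/59 84/25 103/30 110/34 114/58 118/64 108/58 108/59 172/101 192/117 179/108 176/108 185/110 184/108 182/107 185/110 185/112 184/106 190/117 164/95 148/85 145/84 150/87 136/77 136/70
200 122/58 125/64 115/54 86/27 110/32 111/40 117/65 107/56 111/60 119/66 118/65 115/63 106/59 123/69 179/101 185/113 177/107 134/77 137/76 182/107 181/109 155/88 135/74 136/77 134/70 134/72 128/65
210 122/62 126/68 95/37 98/30 106/34 113/51 113/65 112/67 111/63 124/66 117/63 105/56 109/62 116/68 107/63 118/68 113/57 111/58 111/65 115/62 134/75 129/70 129/72 140/80 128/69 129/68 128/68
217 127/67 124/68 90/31 112/57 116/61 116/63 117/66 115/64 114/64 120/69 140/82 139/79 136/78 145/80 129/74 110/62 114/62 110/58 114/63 116/63 140/80 133/75 135/77 141/82 132/71 130/68 130/65
225 136/73 107/45 100/35 103/34 110/39 116/65 110/62 116/59 119/70 116/65 111/61 105/60 110/61 118/66 112/63 113/62 113/58 107/56 110/58 124/69 143/82 134/80 138/77 134/74 133/75 133/70 132/74
235 120/58 94/34 101/38 103/29 113/55 112/60 109/60 117/68 115/65 116/66 104/49 109/60 111/64 115/71 114/63 114/66 114/68 11
[... 264 characters left out ...]
 370 121/62 126/64 120/54 171/97 170/101 113/61 112/57 123/72 114/62 120/70 114/59 118/67 120/67 120/69 120/69 119/66 119/68 117/66 117/67 116/66 117/64 108/60 111/63 100/43 120/63 120/59 124/64 123/67
col 378 171/93 127/68 122/55 156/85 173/103 178/108 180/109 136/74 110/62 112/62 109/58 113/59 121/66 145/80 117/68 109/56 114/65 111/57 115/68 115/71 111/60 105/55 110/58 108/59 98/45 124/68 124/61 122/59
col 386 140/78 127/67 122/65 164/92 184/107 186/114 185/111 177/104 113/66 115/67 113/64 114/63 111/59 110/58 108/62 105/56 106/56 109/62 109/59 113/63 115/69 108/57 111/60 104/50 108/39 120/62 124/60 123/66
(-18, 0, 76) [371.45 215.85]
(38, 0, 76) [357.44 215.07]
(10, 0, 34) [373.92 216.52]
```

```bash
python3 -c "
from cell import env
print(env.job_done())"
```

```text
the job is handed in; nothing more can be done
None
```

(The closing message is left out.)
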